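# Slide the food tin round the guide and clamp its lid

## Robot

A 6-joint arm with a two-finger parallel gripper is mounted at the origin on the work surface. World frame = base frame: x ahead of the robot, y to its left, z up, the work surface at z = 0. Lengths are in m, angles in rad, forces in N, time in s.
With the tool pointing down it reaches from about 0.275 to 0.725 m from the base axis. Payload 5.6 kg.
Tool frame: the origin (TCP) lies midway between the tips of the shut fingers; the grasp point (between the pads) lies 19 mm behind it (robot.pinch_z is the distance from the TCP to the grasp point, in m); y points along the fingers, x is the direction in which the jaws open and shut, and the axes are right-handed (so a half turn about y gives the same grasp; the last joint's range is limited). The gripper opens to 85 mm and grips with 20 to 120 N. Pads are 22 mm wide; open, the fingers measure 114 mm over their backs; the gripper's body (76 mm by 85 mm) begins 54 mm behind the grasp point. The pads swing forward as they close: fully open they stand 13 mm farther back than shut.
Start: joints at [-0.975, 0.255, 0.108, 0, -1.424, -0.285], TCP at [0.168, -0.524, 0.231] pointing down, gripper open.
Joint ranges: [-2.95, 2.95], [-1.21, 1.97], [-1.09, 1.5], [-2.87, 1.71], [-2.94, -0.07], [-3.05, 3.05]. Speed limits (rad/s): [2.57, 2.57, 3.14, 3.14, 3.14, 3.14].

## Interface

Orientations are given as a rotation vector (axis times angle).
In Python, from cell import state, optics, robot gives the robot as it stands.
- The arm moves only by the tool drive_tool, never from a script. Its argument "increments" is a list that holds one entry, the list of rows, each a list of 4 numbers: the shift along the tool's x, y, z normalised to -1 to 1, where 1 is 30 cm, then the turn about the tool's y normalised to -1 to 1, where 1 is 2 pi rad. A call has exactly 5 rows; each row shifts and turns the pose as measured when the row begins, along the tool's axes as they then stand; what a row does not reach is not made up. A row lasts 1/10 s, in which the tool goes at most 50 mm and 8.59 degrees, less where a joint would pass 70% of its speed; a pose out of reach is approached as far as the arm can. A call with a number of a shift or a turn outside -1 to 1 is refused whole. A call with a gripper value outside its range is refused whole. "jaw" is the finger opening in mm, from 0 to 85.4, set as the call begins (left out, the last holds). The fingers move at their own pace and stop on an object; "squeeze" is the grip in N (left out, the last holds). Time passes only in rows, so rows that do not move let the fingers close, or fill a call up. It gives the time, the measured TCP pose, the force and the opening at its end, in the units of the state.
- state(): the state, without advancing time (a new reading comes with each control period).
- optics.capture(name): name is "side" or "top" or "wrist"; returns a dict with "color" (400x640x3 uint8, blue, green, red), "mtx" (3x3 intrinsics, pixels), "world_from_camera" (4x4, takes a point from camera to world coordinates). Camera axes: x right, y up, looking along -z (the intrinsics and any distortion apply to the point x, -y, -z); pixel columns grow to the right and rows downward; lengths in m; the calibration is good to about 2 mm. The wrist camera is an equidistant fisheye: a pixel r from the principal point sees the ray r / f radians off the axis. A picture is of the moment at which its call begins. There is no depth.
- robot.hand_in(): hands the job in, once; it reports no verdict.
The state is a dict: "time_s": time; "joint_pos": joint angles; "joint_vel": joint speeds; "joint_efforts": joint torques, N m; "eef_pos": TCP position; "ee_rot": TCP orientation; "contact_force": force on the tool from outside, world axes, zero at the start; "moment": the same for the moment, N m; "gripper_width": finger opening in m.
Only numpy, scipy, OpenCV 4.12 (cv2) and the standard library are available. Lean on these libraries where they do the work, as an engineer would, in place of code of your own. Each camera call takes 0.05 s, during which the arm holds its last target.

## Task

Lift the hinged hold-down clip at the end of the guide rails fully up. Then slide the round tin along between the rails, round the bend and under the raised clip until it is fully home against the end stop; it must stay flat on the counter. Finally lower the clip until its white presser bar rests on the tin's lid, let go, and leave the other things on the counter undisturbed.

Things in the scene. Friction and masses are not known exactly. Their poses are not given: they have to be found in the camera images.
- home (a point): Where the tin's centre belongs when home, 23 mm above the counter, on the fixed guide. Guide axes: x along the last straight leg towards the end stop, away from the robot; y sideways to the inside of the bend (robot's left); z up. The last leg's centreline runs along y = 0 from x = -50 mm to the stop
- stop_face (a point): Middle of the flat end stop's face (100 mm wide, 30 mm high), 56 mm beyond home in guide x, 15 mm above the counter; guide axes
- bend_centre (a point): Centre of the bend, at (-50, 140, 0) mm from home; guide axes. The channel's centreline here is a quarter circle of radius 140 mm from (-190, 140) to (-50, 0) mm. Two steel bar rails, 12 mm thick, tops 28 mm above the counter, leave a channel 122 mm wide everywhere; there is no floor plate, the tin slides on the counter
- entry (a point): Open end of the guide's straight entry leg, on its centreline, at (-190, 300, 0) mm from home; guide axes. The leg runs from here along -y to the bend at y = 140 mm
- tin_centre (a point): Centre of the tin, half-way up: a plain metal round lidded tin, 110 mm diameter, 46 mm high, about 0.4 kg, upright smooth sides (friction about 0.3), standing loose in the guide's entry leg. No knob; too wide to grasp, so it is pushed. Its centre starts 160 to 225 mm in guide y
- clip_grip (a point): Middle of the clip's black handle: round bar 16 mm thick, 100 mm long along guide y, 220 mm from the hinge axis, pinched from above between side struts 80 mm apart. Down: 90 mm before home, 70 mm above the counter. Fully up: 63 mm before it, 175 mm up, so it overhangs where the tin is pushed home: the hand must lean back to the robot there (tool tilted 25 to 45 degrees)
- clip_hinge (a point): Middle of the clip's hinge axis (along the guide's y axis), fixed to the guide, 130 mm beyond home in x and 70 mm above the counter; guide axes
- clip (a joint): Angle of the hold-down clip, rad: 0 = down and level, 0.5 = fully up (its limit). A stiff hinge: it stays where it is left, about 3 N at the handle lifts it, 1 N lowers it. Its white presser bar (16 mm thick, across the tin, 130 mm from the hinge) bars the tin's way when down; it rests on the lid of a tin that is home at about 0.08
- tin: The tin's underside centre (see tin_centre), z up
- tub_small: Bystander: white lidded tub, 72 mm diameter, 65 mm high, inside the bend; origin under its centre
- tub_large: Bystander: white lidded tub, 96 mm diameter, 80 mm high; origin under its centre
- jar: Bystander: clear jar with a white cap, 68 mm diameter, 90 mm high, beside the guide; origin under its centre
- bowl: Bystander: steel bowl, 120 mm diameter, 50 mm high, beside the guide; origin under its centre
- spoon: Bystander: metal spoon 200 mm long lying flat; origin under its centre
Things that resemble listed ones, but are neither listed nor needed, are in the scene too. Of the things like the tin, leave any that is blue; of the rest the larger one is meant.

How it is judged:
By the outcome, as a careful person would: the job done as asked, in the order asked, and still so for the second after the job is handed in, with the robot touching nothing.
It also fails if it takes over 62 s, if anything falls off the work surface, if the arm or the gripper's body presses on something with over 40 N, if the wrist force passes 120 N, or if a joint passes its speed limit or range.

## Working session

There is one attempt and no reset: what is moved stays moved. The work goes in short steps, Python scripts to look and compute and a tool call to move; the robot and the scene stay as the last step left them, time stands still between calls to the robot, and variables do not carry over. Pictures are saved under pics/ and viewed, and the job is handed in when it is done.

Besides the shell and the picture viewer there is one more tool, called after "Emit:" as a command line: name --argument value ..., lists and objects as JSON in quotes. drive_tool: Moves the arm, as the interface text tells. Scaled input: -1 to 1 covers 30 cm each way for a shift and 2 pi rad each way for a turn. Its arguments: {"type":"object","properties":{"increments":{"type":"array"},"jaw":{"type":"number"},"squeeze":{"type":"number"}},"required":["increments"]}

```bash
ls; mkdir -p pics; python3 - <<'E'
from cell import state, optics, robot
import cv2
s=state();print(s)
print(robot.pinch_z)
for n in ["side","top","wrist"]:
    c=optics.capture(n);cv2.imwrite(f"pics/{n}0.png",c["color"]);print(n,c["mtx"],c["world_from_camera"],[k for k in c])
E
```

```text
pics
{'time_s': 0.0, 'joint_pos': array([-9.75372088e-01,  2.55757831e-01,  1.06978553e-01, -4.44976845e-04,
       -1.42388105e+00, -2.84630598e-01]), 'joint_vel': array([ 0.00094355,  0.00058863,  0.00129386, -0.00195938, -0.00044212,
        0.0011283 ]), 'joint_efforts': array([-2.58186847e-04, -3.86632991e+01,  2.37936866e+01,  5.36521241e+00,
       -6.01371867e-03,  5.65636231e-07]), 'eef_pos': array([ 0.16810751, -0.52315832,  0.23038433]), 'ee_rot': array([-1.04415524, -1.43486418,  1.43300934]), 'contact_force': array([-0.12300181, -0.2707666 , -0.97976534]), 'moment': array([ 0.00770146,  0.03222407, -0.0106381 ]), 'gripper_width': 0.08518150388303299}
0.0187
side [[490.00362306   0.         316.03812247]
 [  0.         490.00362306 202.27566557]
 [  0.           0.           1.        ]] [[ 0.78220467  0.39429878 -0.48237364 -0.23108402]
 [-0.62294052  0.48249099 -0.61574959 -1.04528104]
 [-0.01004838  0.78213229  0.62303139  1.08648674]
 [ 0.          0.          0.          1.        ]] ['color', 'mtx', 'world_from_camera']
top [[426.07768147   0.         323.117164  ]
 [  0.         426.07768147 204.80431145]
 [  0.           0.           1.        ]] [[ 0.02427777  0.99714629 -0.07148331  0.47520101]
 [-0.99967116  0.02362432 -0.00997283 -0.05068564]
 [-0.00825562  0.07170192  0.99739194  1.36822877]
 [ 0.          0.          0.          1.        ]] ['color', 'mtx', 'world_from_camera']
wrist [[309.70691629   0.         320.57103442]
 [  0.         309.70691629 201.62099132]
 [  0.           0.           1.        ]] [[-0.30570946 -0.91280046 -0.27080814  0.09901667]
 [ 0.95212409 -0.29272416 -0.08816054 -0.54611158]
 [ 0.0012009  -0.28479447  0.95858785  0.37333806]
 [ 0.          0.          0.          1.        ]] ['color', 'mtx', 'world_from_camera']
```

View pics/top0.png

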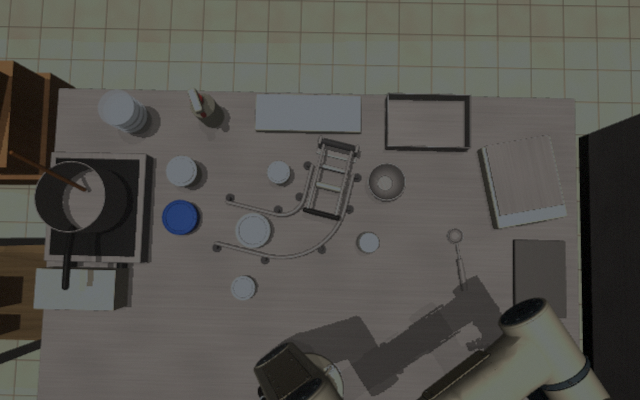

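View pics/side0.png

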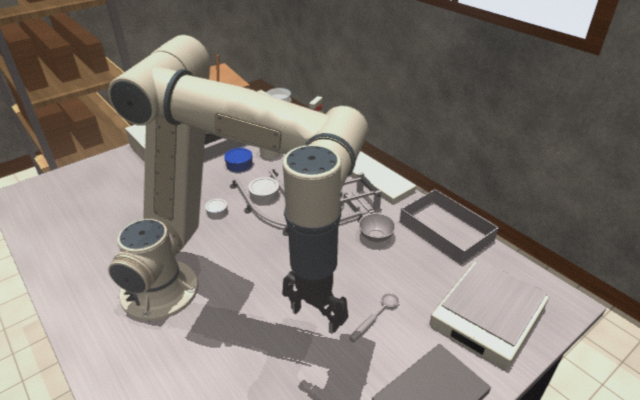

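```bash
python3 - <<'E'
from scipy.spatial.transform import Rotation as R
print(R.from_rotvec([-1.04415524, -1.43486418,  1.43300934]).as_matrix())
E
```

```text
[[-3.05751292e-01 -6.81004081e-04 -9.52111172e-01]
 [ 9.52109494e-01  1.79009435e-03 -3.05752034e-01]
 [ 1.91258722e-03 -9.99998166e-01  1.01066790e-04]]
```

```bash
python3 - <<'E'
import cv2
im=cv2.imread("pics/top0.png")[120:310,200:420]
im=cv2.convertScaleAbs(im,alpha=1.6,beta=10)
im=cv2.resize(im,None,fx=3.6,fy=3.6,interpolation=cv2.INTER_CUBIC);cv2.imshow if 0 else None
im=im[:600]
cv2.imwrite("pics/topz.png",im[:, :800]);print(im.shape)
s=cv2.imread("pics/side0.png")[140:260,200:420];s=cv2.convertScaleAbs(s,alpha=1.4)
cv2.imwrite("pics/sidez.png",cv2.resize(s,None,fx=3.6,fy=3.6,interpolation=cv2.INTER_CUBIC))
E
```

```text
(600, 792, 3)
```

View pics/topz.png

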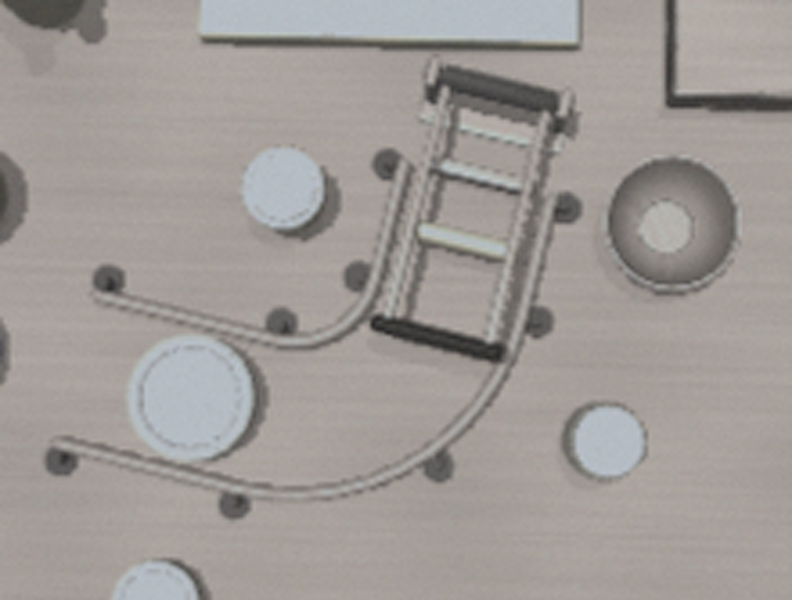

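View pics/sidez.png

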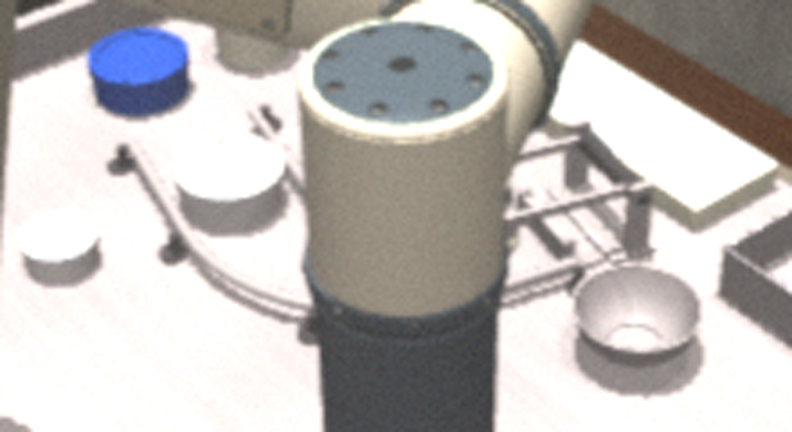

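View pics/wrist0.png

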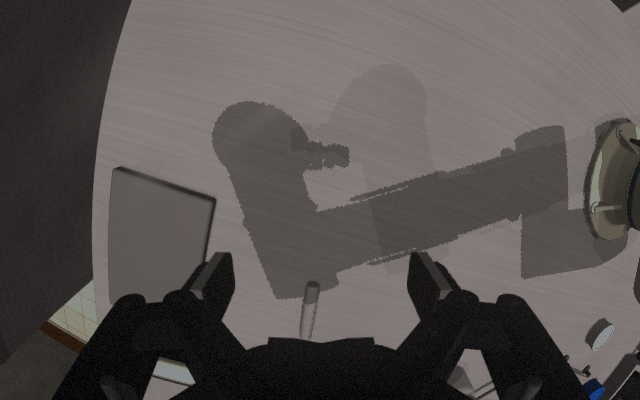

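```bash
cat > h.py <<'E'
import numpy as np, cv2
from cell import state, optics, robot
from scipy.spatial.transform import Rotation as R
def ray(c,u,v):
    K=c["mtx"];T=c["world_from_camera"]
    d=np.array([(u-K[0,2])/K[0,0],-(v-K[1,2])/K[1,1],-1.]);return T[:3,3],T[:3,:3]@d
def plane(c,u,v,z):
    o,d=ray(c,u,v);return o+d*(z-o[2])/d[2]
def proj(c,p):
    T=c["world_from_camera"];q=T[:3,:3].T@(np.array(p)-T[:3,3]);K=c["mtx"]
    return K[0,0]*q[0]/-q[2]+K[0,2],K[1,1]*-q[1]/-q[2]+K[1,2]
E
python3 - <<'E'
from h import *
c=optics.capture("top")
Z=lambda x,y:((x+.5)/3.6-.5+200,(y+.5)/3.6-.5+120)
P=lambda x,y,z:plane(c,*Z(x,y),z)
h=P(440,338,.078);hi=P(498,90,.075);e1=P(97,295,.028);e2=P(57,442,.028)
print("handle",h,"hinge",hi,np.linalg.norm(h-hi))
d=hi-h;th=np.arctan2(d[1],d[0]);print("th",th)
a=P(376,322,.078);b=P(502,353,.078);print("handle ends",a,b,np.linalg.norm(a-b),np.arctan2(*( (a-b)[:2]*[-1,1])))
print("rail ends",e1,e2,np.linalg.norm(e1-e2),"mid",(e1+e2)/2)
# guide fit using rigid 2D registration of correspondences
G=np.array([[-90,0],[130,0],[-90,50],[-90,-50],[-129+12/2-0*1,300],[-251-6,300]])/1000.
G[4,0]=-.190+.067;G[5,0]=-.190-.067
W=np.array([h,hi,a,b,e1,e2])[:,:2]
g0,w0=G.mean(0),W.mean(0);H=(G-g0).T@(W-w0);th=np.arctan2(H[0,1]-H[1,0],H[0,0]+H[1,1])
r=np.array([[np.cos(th),-np.sin(th)],[np.sin(th),np.cos(th)]]);t=w0-r@g0
print("th",th,"home",t,"res",(W-(G@r.T+t))*1000)
tin=P(193,397,.046);print("tin",tin,"guide",(tin[:2]-t)@r)
l=P(131,397,.046);rr=P(257,397,.046);print("diam",np.linalg.norm(l-rr))
for n,x,y,z in [("tub",283,188,.065),("jar",607,441,.09),("bowl",673,222,.05),("other",157,600,.03)]:
    p=P(x,y,z);print(n,p,(p[:2]-t)@r)
# overlay check
im=cv2.imread("pics/top0.png")
for g,z in [((0,0),.03),((.056,0),.03),((-.19,.14),.03),((-.09,0),.078),((.13,0),.07)]+[((-.05-.201*np.sin(k),.14-.201*np.cos(k)),.028) for k in np.linspace(0,1.57,6)]+[((-.05-.079*np.sin(k),.14-.079*np.cos(k)),.028) for k in np.linspace(0,1.57,6)]:
    w=r@np.array(g)+t;u=proj(c,[*w,z]);cv2.circle(im,(round(u[0]),round(u[1])),1,(0,0,255),-1)
cv2.imwrite("pics/ov.png",cv2.resize(im[120:310,200:420],None,fx=3.6,fy=3.6)[:600])
E
```

```text
handle [ 0.54107457 -0.03462149  0.078     ] hinge [ 0.75430605 -0.07889865  0.075     ] 0.21780066643460444
th -0.20473876126296284
handle ends [0.55328718 0.01965263 0.078     ] [ 0.52968975 -0.08707738  0.078     ] 0.10930751522181799 -0.21759418246541368
rail ends [0.57423298 0.26806753 0.028     ] [0.44486206 0.29780138 0.028     ] 0.13274388323703726 mid [0.50954752 0.28293445 0.028     ]
th -0.2205268561321679 home [ 0.62893552 -0.05238202] res [[-0.04054421 -1.92640948]
 [-1.48117897  1.92006143]
 [ 1.2348779   3.55859669]
 [-0.48818053 -5.59317472]
 [-0.30444051  0.80936865]
 [ 1.07946632  1.23155742]]
tin [0.48674372 0.17734393 0.046     ] guide [-0.18899937  0.19305896]
diam 0.10873483075314191
tub [0.66723542 0.10326902 0.065     ] [0.00332467 0.1602594 ]
jar [ 0.45825355 -0.1753704   0.09      ] [-0.13964552 -0.1573455 ]
bowl [ 0.6476135  -0.23308582  0.05      ] [ 0.05775347 -0.17224188]
other [0.31109147 0.20493432 0.03      ] [-0.36643295  0.18155834]
```

View pics/ov.png

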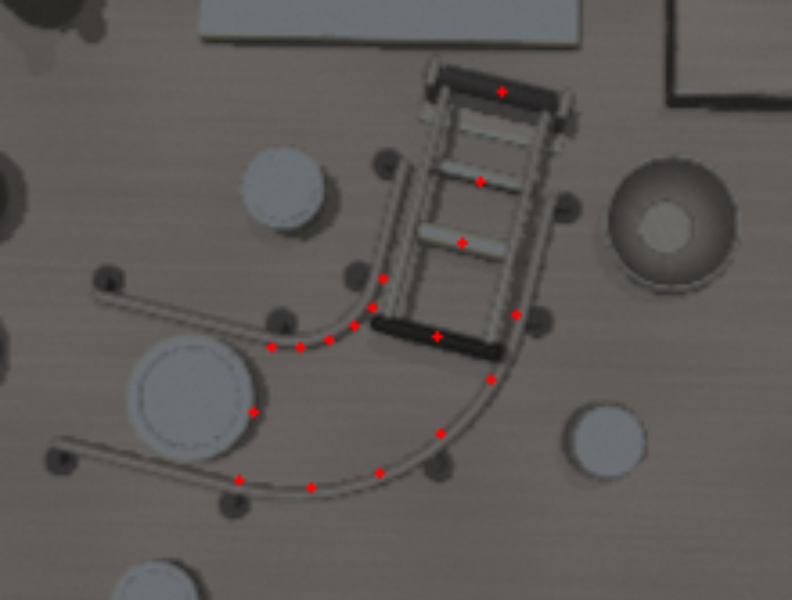

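```bash
cat >> h.py <<'E'
TH=-0.216; HOME=np.array([0.629,-0.0535]); RG=np.array([[np.cos(TH),-np.sin(TH)],[np.sin(TH),np.cos(TH)]])
def g2w(x,y,z): return np.array([*(RG@np.array([x,y])+HOME),z])
def w2g(p): return np.array([*((np.array(p[:2])-HOME)@RG),p[2]])
def info():
    s=state();M=R.from_rotvec(s["ee_rot"]).as_matrix()
    MG=R.from_euler('z',-TH).as_matrix()@M
    print("t %.2f"%s["time_s"],"G",np.round(w2g(s["eef_pos"])*1000,1),"W",s["eef_pos"].round(4),"F",s["contact_force"].round(1),"w %.4f"%s["gripper_width"])
    print("toolx(g)",MG[:,0].round(3),"tooly(g)",MG[:,1].round(3),"j",s["joint_pos"].round(2))
    return s,M
def plan(tg,turn=0.,n=5,step=.05):
    """tg guide target; turn rad about tool y total; print rows"""
    s,M=info();p=s["eef_pos"];t=g2w(*tg)
    for i in range(n):
        d=t-p;L=np.linalg.norm(d);d=d*min(1,step/max(L,1e-9))
        a=np.clip(turn,-.1499,.1499);turn-=a
        q=M.T@d;print([round(float(k),3) for k in q/.3]+[round(float(a/2/np.pi),4)])
        p=p+d;M=M@R.from_rotvec([0,a,0]).as_matrix()
    print("left",np.linalg.norm(t-p).round(4),round(float(turn),3))
E
python3 - <<'E'
from h import *
plan([-.17,-.02,.32],-1.05)
E
```

```text
t 0.20 G [-349.4 -557.7  230.8] W [ 0.1682 -0.5234  0.2308] F [ 0.8 -0.4  0.6] w 0.0856
toolx(g) [-0.503  0.864  0.001] tooly(g) [-0.001  0.001 -1.   ] j [-0.98  0.26  0.11 -0.   -1.42 -0.28]
[0.109, -0.026, -0.124, -0.0239]
[0.089, -0.026, -0.138, -0.0239]
[0.067, -0.026, -0.15, -0.0239]
[0.044, -0.026, -0.159, -0.0239]
[0.02, -0.026, -0.163, -0.0239]
left 0.3239 -0.3
```

Emit:
drive_tool --increments '[[[0.11, -0.026, -0.124, -0.0238], [0.09, -0.026, -0.138, -0.0238], [0.067, -0.026, -0.15, -0.0238], [0.044, -0.026, -0.159, -0.0238], [0.02, -0.026, -0.163, -0.0238]]]'

```text
time_s: 0.7
eef_pos: [0.2921, -0.3099, 0.2662]
ee_rot: [-0.495, -1.939, 1.928]
contact_force: [1.3, -1.4, 1.4]
gripper_width: 0.0853
```

```bash
python3 - <<'E'
from h import *
plan([-.17,-.02,.32],-.6)
E
```

```text
t 0.70 G [-274.1 -322.7  266.2] W [ 0.2921 -0.3099  0.2662] F [ 1.3 -1.4  1.4] w 0.0853
toolx(g) [-0.958  0.288  0.009] tooly(g) [-0.007  0.006 -1.   ] j [-0.45  0.   -0.1  -0.   -1.48 -0.06]
[-0.006, -0.027, -0.164, -0.0239]
[-0.031, -0.027, -0.162, -0.0239]
[-0.054, -0.027, -0.155, -0.0239]
[-0.077, -0.027, -0.145, -0.0239]
[-0.098, -0.027, -0.132, -0.0001]
left 0.0746 0.0
```

```bash
python3 - <<'E'
from h import *
plan([-.17,-.02,.32],-.29)
E
```

```text
t 0.70 G [-274.1 -322.7  266.2] W [ 0.2921 -0.3099  0.2662] F [ 1.3 -1.4  1.4] w 0.0853
toolx(g) [-0.958  0.288  0.009] tooly(g) [-0.007  0.006 -1.   ] j [-0.45  0.   -0.1  -0.   -1.48 -0.06]
[-0.006, -0.027, -0.164, -0.0239]
[-0.031, -0.027, -0.162, -0.0223]
[-0.053, -0.027, -0.156, 0.0]
[-0.053, -0.027, -0.156, 0.0]
[-0.053, -0.027, -0.156, 0.0]
left 0.0746 0.0
```

Emit:
drive_tool --increments '[[[-0.006, -0.027, -0.164, -0.0238], [-0.031, -0.027, -0.162, -0.022], [-0.053, -0.027, -0.156, 0], [-0.053, -0.027, -0.156, 0], [-0.053, -0.027, -0.156, 0]]]'

```text
time_s: 1.2
eef_pos: [0.4167, -0.097, 0.3082]
ee_rot: [-0.216, -2.117, 2.102]
contact_force: [0.7, -0.3, 0.9]
gripper_width: 0.0856
```

```bash
python3 - <<'E'
from h import *
info()
E
```

```text
t 1.20 G [-198.1  -88.   308.2] W [ 0.4167 -0.097   0.3082] F [ 0.7 -0.3  0.9] w 0.0856
toolx(g) [-1.    -0.008  0.005] tooly(g) [-0.005  0.007 -1.   ] j [ 0.13  0.    0.01 -0.01 -1.58 -0.34]
```

```bash
python3 - <<'E'
from h import *
plan([-.09,-.0,.14],0)
E
```

```text
t 1.20 G [-198.1  -88.   308.2] W [ 0.4167 -0.097   0.3082] F [ 0.7 -0.3  0.9] w 0.0856
toolx(g) [-1.    -0.008  0.005] tooly(g) [-0.005  0.007 -1.   ] j [ 0.13  0.    0.01 -0.01 -1.58 -0.34]
[-0.084, 0.128, -0.066, 0.0]
[-0.084, 0.128, -0.066, 0.0]
[-0.084, 0.128, -0.066, 0.0]
[-0.084, 0.128, -0.066, 0.0]
[-0.031, 0.047, -0.024, 0.0]
left 0.0 0.0
```

Emit:
drive_tool --increments '[[[-0.084, 0.128, -0.066, 0], [-0.084, 0.128, -0.066, 0], [-0.084, 0.128, -0.066, 0], [-0.084, 0.128, -0.066, 0], [-0.05, 0.06, -0.04, 0]]]'

```text
time_s: 1.7
eef_pos: [0.5551, -0.0228, 0.1404]
ee_rot: [-0.223, -2.131, 2.11]
contact_force: [0.8, -0.9, -0.3]
gripper_width: 0.0852
```

```bash
python3 - <<'E'
from h import *
c=optics.capture("wrist");cv2.imwrite("pics/w1.png",c["color"])
c=optics.capture("side");cv2.imwrite("pics/s1.png",c["color"])
plan([-.09,0,.052],0,step=.03)
E
```

```text
t 1.80 G [-79.   14.1 140.1] W [ 0.5549 -0.0228  0.1401] F [-0.1 -0.7  0.7] w 0.0854
toolx(g) [-1.    -0.016 -0.006] tooly(g) [ 0.006  0.01  -1.   ] j [ 0.24  0.3  -0.06 -0.01 -1.2  -0.43]
[0.013, 0.098, 0.016, 0.0]
[0.013, 0.098, 0.016, 0.0]
[0.013, 0.097, 0.016, 0.0]
[0.0, 0.0, 0.0, 0.0]
[0.0, 0.0, 0.0, 0.0]
left 0.0 0.0
```

View pics/w1.png

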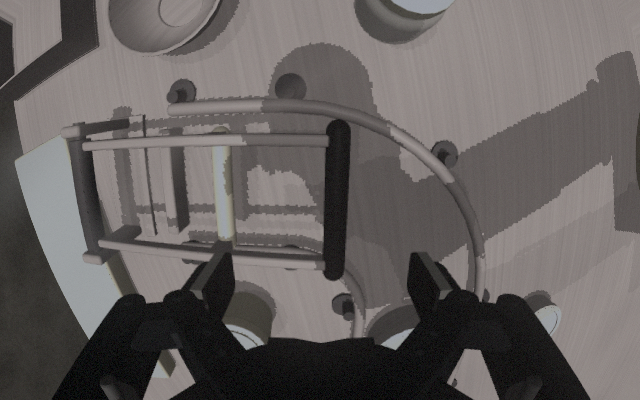

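View pics/s1.png

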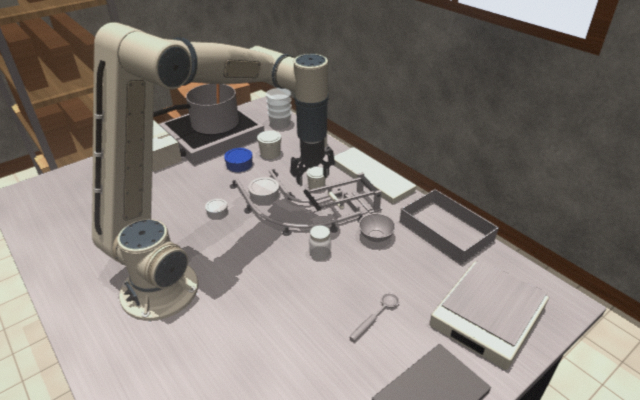

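```bash
cat >> h.py <<'E'
def fproj(c,p):
    T=c["world_from_camera"];q=T[:3,:3].T@(np.array(p)-T[:3,3]);q=q*[1,-1,-1]
    K=c["mtx"];rr=np.hypot(q[0],q[1]);a=np.arctan2(rr,q[2]);return K[0,0]*a*q[0]/rr+K[0,2],K[1,1]*a*q[1]/rr+K[1,2]
def fray(c,u,v,z):
    K=c["mtx"];T=c["world_from_camera"];x=(u-K[0,2])/K[0,0];y=(v-K[1,2])/K[1,1];a=np.hypot(x,y)
    d=np.array([np.sin(a)*x/a,-np.sin(a)*y/a,-np.cos(a)]);d=T[:3,:3]@d;o=T[:3,3];return o+d*(z-o[2])/d[2]
E
python3 - <<'E'
from h import *
c=optics.capture("wrist")
for p in [(-.09,.05,.07),(-.09,-.05,.07),(0,0,.07),(.13,0,.07)]: print(p,np.round(fproj(c,g2w(*p))))
print("tcp",fproj(c,state()["eef_pos"]))
for uv,z in [((338,122),.07),((334,278),.07),((337,200),.07),((224,190),.07),((84,196),.07)]: print(uv,(w2g(fray(c,*uv,z))*1000).round(1))
E
```

```text
(-0.09, 0.05, 0.07) [335. 258.]
(-0.09, -0.05, 0.07) [339. 125.]
(0, 0, 0.07) [215. 193.]
(0.13, 0, 0.07) [ 87. 192.]
tcp (np.float64(319.92388693514243), np.float64(259.6324287736984))
(338, 122) [-89.3 -51.9  70. ]
(334, 278) [-90.1  68.1  70. ]
(337, 200) [-90.1   3.5  70. ]
(224, 190) [-7.3 -2.7 70. ]
(84, 196) [134.3   3.5  70. ]
```

Emit:
drive_tool --increments '[[[0.018, 0.06, 0.02, 0], [0.018, 0.098, 0.02, 0], [0.0, 0.09, 0.0, 0], [0, 0.04, 0, 0], [0, 0, 0, 0]]]'

```text
time_s: 2.35
eef_pos: [0.5449, -0.0344, 0.0607]
ee_rot: [-0.238, -2.138, 2.114]
contact_force: [0.4, -1.1, 0.9]
gripper_width: 0.0854
```

```bash
python3 - <<'E'
from h import *
plan([-.09,0,.052],0,step=.03)
E
```

```text
t 2.35 G [-86.2   0.6  60.7] W [ 0.5449 -0.0344  0.0607] F [ 0.4 -1.1  0.9] w 0.0854
toolx(g) [-1.    -0.016 -0.022] tooly(g) [ 0.021  0.014 -1.   ] j [ 0.22  0.35 -0.22 -0.   -0.98 -0.42]
[0.013, 0.029, 0.002, 0.0]
[0.0, 0.0, 0.0, 0.0]
[0.0, 0.0, 0.0, 0.0]
[0.0, 0.0, 0.0, 0.0]
[0.0, 0.0, 0.0, 0.0]
left 0.0 0.0
```

Emit:
drive_tool --increments '[[[0.013, 0.03, 0.002, 0], [0, 0, 0, 0], [0, 0, 0, 0], [0, 0, 0, 0], [0, 0, 0, 0]]]' --jaw 0 --squeeze 40

```text
time_s: 2.85
eef_pos: [0.5438, -0.0345, 0.0565]
ee_rot: [-0.249, -2.144, 2.117]
contact_force: [-2.0, -2.0, -2.5]
gripper_width: 0.0148
```

```bash
python3 - <<'E'
from h import *
info()
E
```

```text
t 2.85 G [-87.3   0.3  56.5] W [ 0.5438 -0.0345  0.0565] F [-2.  -2.  -2.5] w 0.0148
toolx(g) [-0.999 -0.016 -0.031] tooly(g) [ 0.031  0.016 -0.999] j [ 0.22  0.34 -0.24 -0.   -0.96 -0.42]
```

Emit:
drive_tool --increments '[[[-0.003, -0.075, 0, 0], [-0.011, -0.075, 0, 0], [-0.018, -0.072, 0, 0], [-0.025, -0.07, 0, 0], [-0.031, -0.067, 0, 0]]]'

```text
time_s: 3.35
eef_pos: [0.5699, -0.0402, 0.1584]
ee_rot: [-0.253, -2.145, 2.111]
contact_force: [-8.8, 3.7, -57.7]
gripper_width: 0.0145
```

```bash
python3 - <<'E'
from h import *
info()
E
```

```text
t 3.35 G [-60.6   0.3 158.4] W [ 0.5699 -0.0402  0.1584] F [ -8.8   3.7 -57.7] w 0.0145
toolx(g) [-0.999 -0.011 -0.031] tooly(g) [ 0.031  0.019 -0.999] j [ 0.2   0.31 -0.01 -0.01 -1.22 -0.4 ]
```

Emit:
drive_tool --increments '[[[0, 0, 0, 0], [0, 0.003, 0, 0], [0, 0.003, 0, 0], [0, 0, 0, 0], [0, 0, 0, 0]]]'

```text
time_s: 3.85
eef_pos: [0.5678, -0.0397, 0.156]
ee_rot: [-0.248, -2.142, 2.108]
contact_force: [-1.3, -0.0, -0.6]
gripper_width: 0.0144
```

```bash
python3 - <<'E'
from h import *
info()
c=optics.capture("side");cv2.imwrite("pics/s2.png",cv2.resize(c["color"][130:270,200:420],None,fx=3.6,fy=3.6))
E
```

```text
t 3.85 G [-62.7   0.3 156. ] W [ 0.5678 -0.0397  0.156 ] F [-1.3 -0.  -0.6] w 0.0144
toolx(g) [-1.    -0.01  -0.025] tooly(g) [ 0.025  0.019 -0.999] j [ 0.2   0.31 -0.01 -0.01 -1.22 -0.4 ]
```

View pics/s2.png

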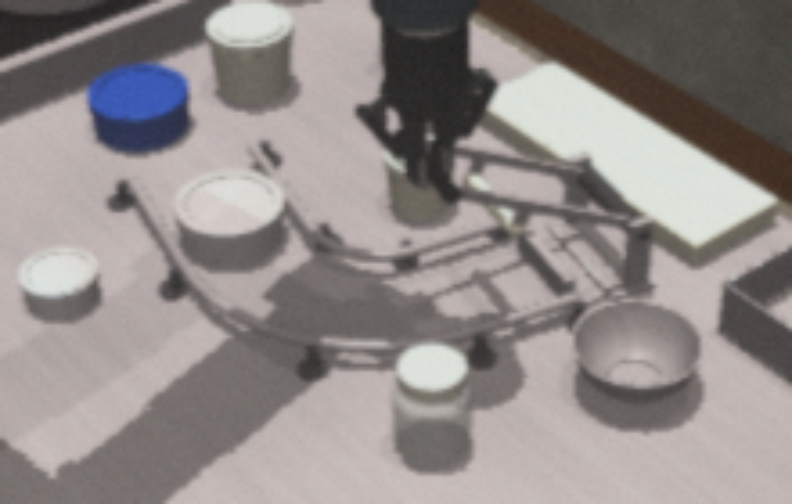

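Emit:
drive_tool --increments '[[[0, 0, 0, 0], [0, 0, 0, 0], [0, -0.005, 0, 0], [-0.003, -0.01, 0, 0], [-0.005, -0.015, 0, 0]]]'

```text
time_s: 4.4
eef_pos: [0.5693, -0.04, 0.1597]
ee_rot: [-0.244, -2.14, 2.104]
contact_force: [9.1, -1.9, -32.2]
gripper_width: 0.0145
```

```bash
python3 - <<'E'
from h import *
info()
E
```

```text
t 4.40 G [-61.2   0.4 159.7] W [ 0.5693 -0.04    0.1597] F [  9.1  -1.9 -32.2] w 0.0145
toolx(g) [-1.    -0.009 -0.02 ] tooly(g) [ 0.02   0.019 -1.   ] j [ 0.2   0.31  0.   -0.01 -1.24 -0.4 ]
```

Emit:
drive_tool --increments '[[[0, -0.01, 0, 0], [0, -0.02, 0, 0], [0, -0.04, 0, 0], [0, -0.08, 0, 0], [0, -0.16, 0, 0]]]' --jaw 60

```text
time_s: 4.9
eef_pos: [0.5646, -0.0415, 0.2527]
ee_rot: [-0.231, -2.133, 2.103]
contact_force: [0.8, 1.1, -0.1]
gripper_width: 0.0598
```

Emit:
drive_tool --increments '[[[0, -0.16, 0, 0], [0, -0.16, 0, 0], [0, -0.16, 0, 0], [0, -0.1, 0, 0], [0, 0, 0, 0]]]'

```text
time_s: 5.4
eef_pos: [0.5586, -0.0463, 0.4485]
ee_rot: [-0.264, -2.147, 2.113]
contact_force: [-0.9, 0.5, -0.1]
gripper_width: 0.0601
```

```bash
python3 - <<'E'
from h import *
info()
c=optics.capture("side");cv2.imwrite("pics/s3.png",cv2.resize(c["color"][130:270,200:420],None,fx=3.6,fy=3.6))
c=optics.capture("wrist");cv2.imwrite("pics/w3.png",c["color"])
for p in [(-.063,.05,.175),(-.063,-.05,.175),(.016,0,.132)]: print(p,np.round(fproj(c,g2w(*p))))
E
```

```text
t 5.40 G [-70.3  -8.1 448.5] W [ 0.5586 -0.0463  0.4485] F [-0.9  0.5 -0.1] w 0.0601
toolx(g) [-0.999 -0.009 -0.038] tooly(g) [ 0.038  0.021 -0.999] j [ 0.19  0.31  0.74 -0.   -1.96 -0.4 ]
(-0.063, 0.05, 0.175) [322. 203.]
(-0.063, -0.05, 0.175) [323. 131.]
(0.016, 0, 0.132) [271. 162.]
```

View pics/s3.png

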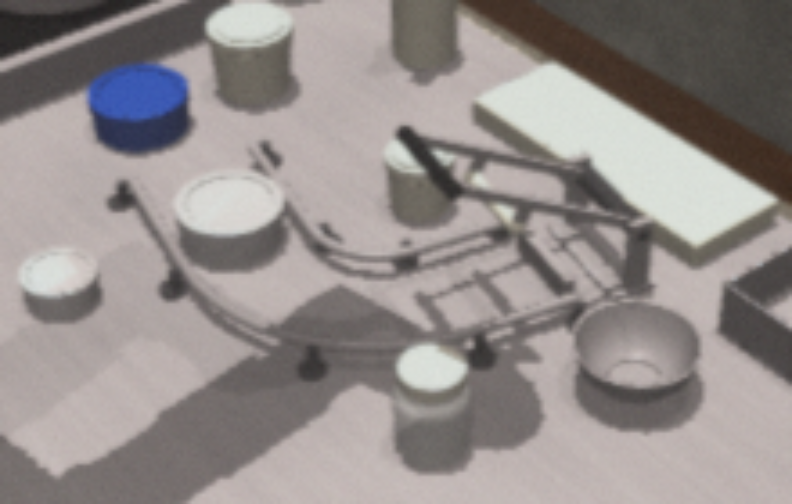

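View pics/w3.png

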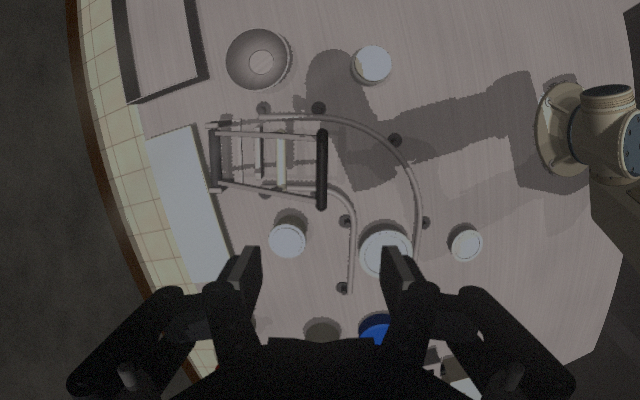

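Emit:
drive_tool --increments '[[[-0.16, -0.03, 0, 0], [-0.16, -0.03, 0, 0], [-0.16, -0.03, 0, 0], [-0.16, -0.03, 0, 0], [-0.16, -0.03, 0, 0]]]'

```text
time_s: 6.0
eef_pos: [0.6973, -0.0791, 0.4279]
ee_rot: [-0.288, -2.15, 2.133]
contact_force: [1.4, 0.5, -1.4]
gripper_width: 0.0599
```

```bash
python3 - <<'E'
from h import *
info()
E
```

```text
t 6.00 G [ 72.2 -10.4 427.9] W [ 0.6973 -0.0791  0.4279] F [ 1.4  0.5 -1.4] w 0.0599
toolx(g) [-0.998 -0.011 -0.062] tooly(g) [ 0.062  0.015 -0.998] j [ 0.11  0.77  1.49  0.01 -2.23 -0.31]
```

Emit:
drive_tool --increments '[[[-0.16, -0.05, 0, 0], [-0.16, -0.05, 0, 0], [-0.16, -0.05, 0, 0], [-0.16, -0.05, 0, 0], [-0.16, -0.05, 0, 0]]]'

```text
time_s: 6.5
eef_pos: [0.7841, -0.1086, 0.3898]
ee_rot: [0.448, 2.195, -2.202]
contact_force: [-0.2, 0.5, -0.3]
gripper_width: 0.0599
```

```bash
python3 - <<'E'
from h import *
info()
E
```

```text
t 6.50 G [163.3 -20.6 389.8] W [ 0.7841 -0.1086  0.3898] F [-0.2  0.5 -0.3] w 0.0599
toolx(g) [-0.98  -0.011 -0.2  ] tooly(g) [ 0.2   0.02 -0.98] j [ 0.08  0.84  1.5   0.04 -2.03 -0.26]
```

Emit:
drive_tool --increments '[[[-0.12, -0.12, 0, 0], [-0.12, -0.12, 0, 0], [-0.12, -0.12, 0, 0], [-0.12, -0.12, 0, 0], [-0.12, -0.12, 0, 0]]]'

```text
time_s: 7.0
eef_pos: [0.7711, -0.1174, 0.4809]
ee_rot: [0.604, 2.079, -2.113]
contact_force: [0.0, -0.7, 0.2]
gripper_width: 0.0602
```

```bash
python3 - <<'E'
from h import *
info()
E
```

```text
t 7.00 G [152.5 -31.9 480.9] W [ 0.7711 -0.1174  0.4809] F [ 0.  -0.7  0.2] w 0.0602
toolx(g) [-0.934 -0.008 -0.357] tooly(g) [ 0.357  0.025 -0.934] j [ 0.09  0.74  1.5   0.09 -1.97 -0.24]
```

Emit:
drive_tool --increments '[[[-0.12, -0.12, 0, 0], [-0.12, -0.12, 0, 0], [-0.12, -0.12, 0, 0], [-0.12, -0.12, 0, 0], [-0.12, -0.12, 0, 0]]]'

```text
time_s: 7.5
eef_pos: [0.7379, -0.1209, 0.5846]
ee_rot: [0.755, 1.954, -2.012]
contact_force: [0.1, -0.2, 0.1]
gripper_width: 0.0601
```

```bash
python3 - <<'E'
from h import *
info()
E
```

```text
t 7.50 G [120.8 -42.5 584.6] W [ 0.7379 -0.1209  0.5846] F [ 0.1 -0.2  0.1] w 0.0601
toolx(g) [-0.858 -0.002 -0.513] tooly(g) [ 0.513  0.031 -0.858] j [ 0.11  0.62  1.5   0.14 -1.92 -0.23]
```

```bash
python3 - <<'E'
from h import *
plan([-.19,.285,.20],1.57)
E
```

```text
t 7.50 G [120.8 -42.5 584.6] W [ 0.7379 -0.1209  0.5846] F [ 0.1 -0.2  0.1] w 0.0601
toolx(g) [-0.858 -0.002 -0.513] tooly(g) [ 0.513  0.031 -0.858] j [ 0.11  0.62  1.5   0.14 -1.92 -0.23]
[0.13, 0.051, -0.091, 0.0239]
[0.142, 0.051, -0.07, 0.0239]
[0.151, 0.051, -0.048, 0.0239]
[0.157, 0.051, -0.025, 0.0239]
[0.159, 0.051, -0.001, 0.0239]
left 0.343 0.821
```

Emit:
drive_tool --increments '[[[0.13, 0.051, -0.091, 0.0238], [0.142, 0.051, -0.07, 0.0238], [0.151, 0.051, -0.048, 0.0238], [0.157, 0.051, -0.025, 0.0238], [0.159, 0.051, -0.001, 0.0238]]]' --jaw 0

```text
time_s: 8.0
eef_pos: [0.6701, -0.0342, 0.4905]
ee_rot: [-1.298, -2.065, 1.84]
contact_force: [2.1, 1.1, 1.7]
gripper_width: 0.0001
```

```bash
python3 - <<'E'
from h import *
plan([-.19,.285,.20],.9)
E
```

```text
t 8.00 G [ 36.   27.6 490.5] W [ 0.6701 -0.0342  0.4905] F [2.1 1.1 1.7] w 0.0001
toolx(g) [-0.755  0.474 -0.452] tooly(g) [ 0.527  0.029 -0.849] j [ 0.31  0.15  0.4   0.25 -1.32 -1.01]
[0.157, 0.05, -0.022, 0.0239]
[0.159, 0.05, 0.002, 0.0239]
[0.157, 0.05, 0.025, 0.0239]
[0.151, 0.05, 0.049, 0.0239]
[0.142, 0.05, 0.071, 0.0239]
left 0.1991 0.15
```

Emit:
drive_tool --increments '[[[0.157, 0.05, -0.022, 0.0238], [0.159, 0.05, 0.002, 0.0238], [0.157, 0.05, 0.025, 0.0238], [0.151, 0.05, 0.049, 0.0238], [0.142, 0.05, 0.071, 0.0238]]]'

```text
time_s: 8.5
eef_pos: [0.5869, 0.0931, 0.36]
ee_rot: [-1.6, -1.733, 1.223]
contact_force: [1.0, 1.4, 0.2]
gripper_width: -0.0001
```

```bash
python3 - <<'E'
from h import *
plan([-.19,.285,.20],.4)
E
```

```text
t 8.50 G [-72.5 134.2 360. ] W [0.5869 0.0931 0.36  ] F [1.  1.4 0.2] w -0.0001
toolx(g) [-0.401  0.89  -0.219] tooly(g) [ 0.532  0.032 -0.846] j [ 0.64 -0.03 -0.2   0.46 -1.03 -2.11]
[0.145, 0.052, 0.065, 0.0239]
[0.133, 0.052, 0.085, 0.0239]
[0.119, 0.052, 0.104, 0.0159]
[0.108, 0.052, 0.116, 0.0]
[0.107, 0.051, 0.114, 0.0]
left 0.0 0.0
```

Emit:
drive_tool --increments '[[[0.145, 0.052, 0.065, 0.0238], [0.133, 0.052, 0.085, 0.0238], [0.119, 0.052, 0.104, 0.0238], [0.108, 0.052, 0.116, 0], [0.107, 0.051, 0.114, 0]]]'

```text
time_s: 9.0
eef_pos: [0.5103, 0.235, 0.2249]
ee_rot: [-1.689, -1.527, 0.883]
contact_force: [0.8, 1.2, -0.4]
gripper_width: -0.0001
```

```bash
python3 - <<'E'
from h import *
plan([-.19,.285,.10],.0)
c=optics.capture("wrist");cv2.imwrite("pics/w4.png",c["color"])
c=optics.capture("top");cv2.imwrite("pics/t4.png",cv2.resize(c["color"][100:320,150:420],None,fx=2.7,fy=2.7))
E
```

```text
t 9.00 G [-177.7  256.4  224.9] W [0.5103 0.235  0.2249] F [ 0.8  1.2 -0.4] w -0.0001
toolx(g) [-0.136  0.99  -0.039] tooly(g) [ 0.534  0.04  -0.844] j [ 0.98  0.01 -0.57  0.7  -0.85 -3.05]
[0.045, 0.13, 0.095, 0.0]
[0.045, 0.13, 0.095, 0.0]
[0.026, 0.074, 0.054, 0.0]
[0.0, 0.0, 0.0, 0.0]
[0.0, 0.0, 0.0, 0.0]
left 0.0 0.0
```

View pics/t4.png

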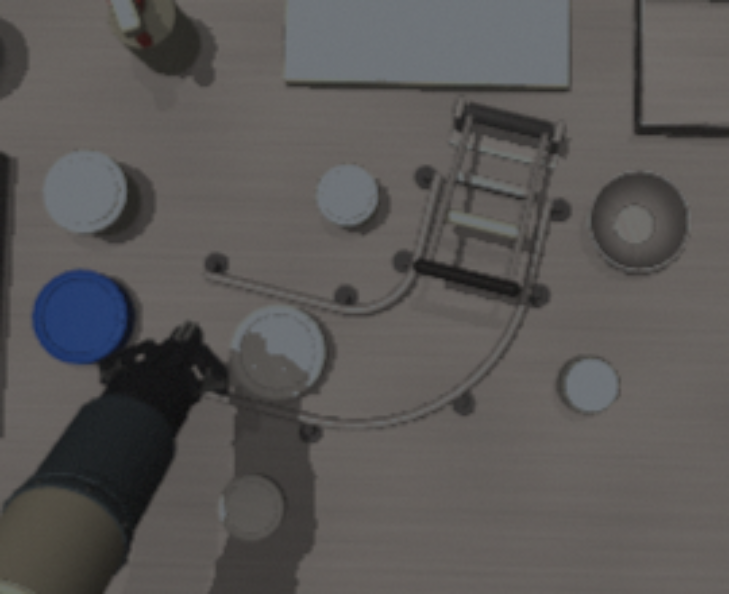

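View pics/w4.png

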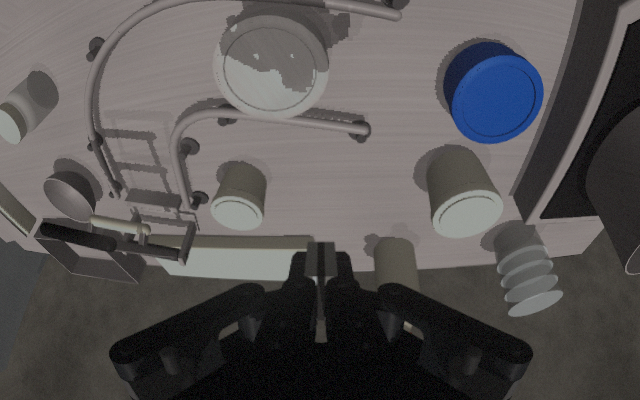

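```bash
python3 - <<'E'
from h import *
c=optics.capture("top")
p=plan
for u,v,z in [(180.4,217,.046),(181.5,171,.08)]:
    q=plane(c,u,v,z);print(q,w2g(q))
plan([-.19,.275,.16],-.75)
E
```

```text
[0.52138096 0.4058653  0.046     ] [-0.2035714   0.42562545  0.046     ]
[0.66085684 0.39755814 0.08      ] [-0.06555615  0.4474044   0.08      ]
t 9.15 G [-177.8  256.   223.6] W [0.5101 0.2346 0.2236] F [0.3 0.8 0. ] w 0.0002
toolx(g) [-0.135  0.99  -0.042] tooly(g) [ 0.532  0.037 -0.846] j [ 0.98  0.01 -0.57  0.69 -0.85 -3.05]
[0.057, 0.119, 0.102, -0.0239]
[0.025, 0.041, 0.032, -0.0239]
[0.0, 0.0, 0.0, -0.0239]
[0.0, 0.0, 0.0, -0.0239]
[0.0, 0.0, 0.0, -0.0239]
left 0.0 -0.0
```

Emit:
drive_tool --increments '[[[0, 0, 0, -0.0238], [0, 0, 0, -0.0238], [0.05, 0.05, 0.03, -0.0238], [0.05, 0.05, 0.0, -0.0238], [0, 0.05, 0, -0.0238]]]'

```text
time_s: 9.65
eef_pos: [0.5234, 0.26, 0.1843]
ee_rot: [-1.42, -1.998, 1.622]
contact_force: [-0.4, 0.2, -0.4]
gripper_width: -0.0003
```

```bash
python3 - <<'E'
from h import *
plan([-.19,.278,.018],0)
E
```

```text
t 9.65 G [-170.3  283.6  184.3] W [0.5234 0.26   0.1843] F [-0.4  0.2 -0.4] w -0.0003
toolx(g) [-0.669  0.633 -0.391] tooly(g) [ 0.54   0.052 -0.84 ] j [ 0.96  0.09 -0.63  0.8  -0.74 -2.42]
[0.074, 0.128, 0.077, 0.0]
[0.074, 0.128, 0.077, 0.0]
[0.074, 0.128, 0.077, 0.0]
[0.026, 0.045, 0.027, 0.0]
[0.0, 0.0, 0.0, 0.0]
left 0.0 0.0
```

Emit:
drive_tool --increments '[[[0.074, 0.128, 0.077, 0], [0.074, 0.128, 0.077, 0], [0.074, 0.12, 0.077, 0], [0.026, 0.045, 0.027, 0], [0, 0, 0, 0]]]'

```text
time_s: 10.15
eef_pos: [0.5162, 0.261, 0.0552]
ee_rot: [-1.431, -2.01, 1.619]
contact_force: [0.1, -0.2, 0.8]
gripper_width: -0.0003
```

```bash
python3 - <<'E'
from h import *
plan([-.19,.278,.018],0)
c=optics.capture("top");cv2.imwrite("pics/t5.png",cv2.resize(c["color"][100:320,150:420],None,fx=2.7,fy=2.7))
c=optics.capture("side");cv2.imwrite("pics/s5.png",cv2.resize(c["color"][130:270,180:400],None,fx=3.6,fy=3.6))
E
```

```text
t 10.15 G [-177.6  283.1   55.2] W [0.5162 0.261  0.0552] F [ 0.1 -0.2  0.8] w -0.0003
toolx(g) [-0.667  0.63  -0.398] tooly(g) [ 0.551  0.057 -0.832] j [ 0.75  0.23 -0.91  1.52 -0.43 -3.05]
[0.066, 0.08, 0.082, 0.0]
[0.0, 0.0, 0.0, 0.0]
[0.0, 0.0, 0.0, 0.0]
[0.0, 0.0, 0.0, 0.0]
[0.0, 0.0, 0.0, 0.0]
left 0.0 0.0
```

View pics/t5.png

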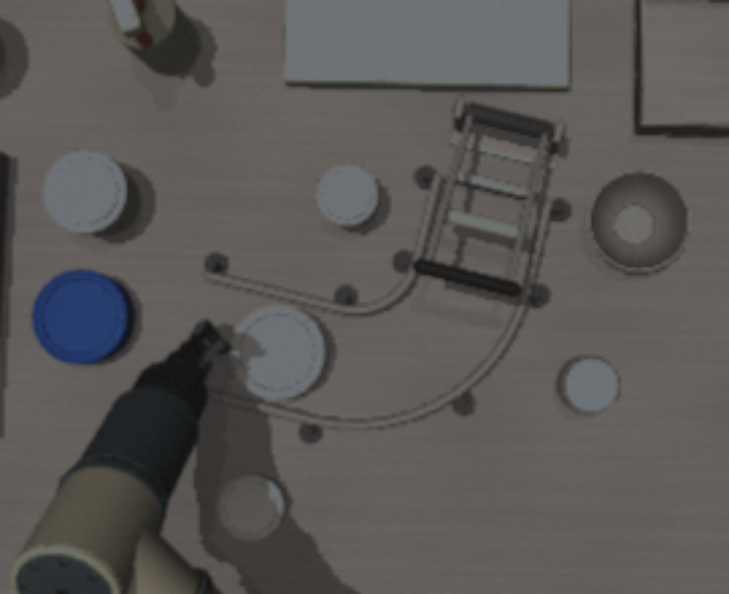

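View pics/s5.png

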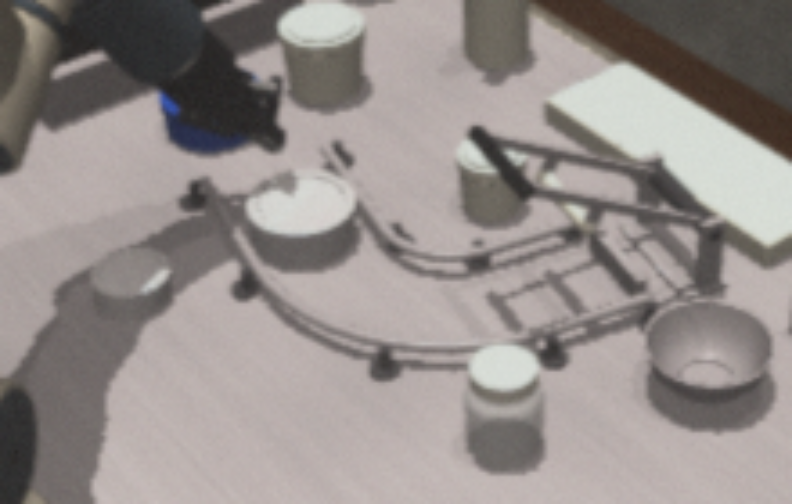

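Emit:
drive_tool --increments '[[[0, 0, 0, -0.0238], [0, 0, 0, -0.0238], [0, 0, 0, -0.0238], [0, 0, 0, -0.0238], [0, 0, 0, -0.0238]]]'

```text
time_s: 10.75
eef_pos: [0.5239, 0.2675, 0.0711]
ee_rot: [0.734, 1.909, -1.929]
contact_force: [-1.1, -0.9, -0.7]
gripper_width: 0.0
```

```bash
python3 - <<'E'
from h import *
plan([-.18,.278,.03],0)
E
```

```text
t 10.75 G [-171.5  291.    71.1] W [0.5239 0.2675 0.0711] F [-1.1 -0.9 -0.7] w 0.0000
toolx(g) [-0.821 -0.055 -0.569] tooly(g) [ 0.565  0.074 -0.822] j [ 0.76  0.21 -0.89  1.5  -0.44 -2.29]
[0.104, 0.093, 0.045, 0.0]
[0.0, 0.0, 0.0, 0.0]
[0.0, 0.0, 0.0, 0.0]
[0.0, 0.0, 0.0, 0.0]
[0.0, 0.0, 0.0, 0.0]
left 0.0 0.0
```

Emit:
drive_tool --increments '[[[0.04, 0.05, 0.01, 0], [0.04, 0.04, 0.01, 0], [0.02, 0.03, 0.01, 0], [0, 0, 0, 0], [0, 0, 0, 0]]]'

```text
time_s: 11.25
eef_pos: [0.5247, 0.2713, 0.0461]
ee_rot: [0.751, 1.912, -1.928]
contact_force: [0.8, -0.8, 0.6]
gripper_width: 0.0002
```

```bash
python3 - <<'E'
from h import *
plan([-.18,.268,.025],0)
E
```

```text
t 11.25 G [-171.5  294.9   46.1] W [0.5247 0.2713 0.0461] F [ 0.8 -0.8  0.6] w 0.0002
toolx(g) [-0.819 -0.043 -0.572] tooly(g) [ 0.568  0.073 -0.82 ] j [ 0.69  0.26 -0.91  1.71 -0.42 -2.46]
[0.067, 0.035, 0.09, 0.0]
[0.0, 0.0, 0.0, 0.0]
[0.0, 0.0, 0.0, 0.0]
[0.0, 0.0, 0.0, 0.0]
[0.0, 0.0, 0.0, 0.0]
left 0.0 0.0
```

Emit:
drive_tool --increments '[[[0.04, 0.05, 0.04, 0], [0.04, 0.05, 0.04, 0], [0.02, 0.03, 0.03, 0], [0, 0, 0.0, 0], [0, 0, 0, 0]]]'

```text
time_s: 11.75
eef_pos: [0.5151, 0.2527, 0.0219]
ee_rot: [0.737, 1.903, -1.987]
contact_force: [-0.1, 0.1, 0.4]
gripper_width: 0.0002
```

```bash
python3 - <<'E'
from h import *
plan([-.18,.262,.028],0)
E
```

```text
t 11.75 G [-176.9  274.6   21.9] W [0.5151 0.2527 0.0219] F [-0.1  0.1  0.4] w 0.0002
toolx(g) [-0.836 -0.044 -0.546] tooly(g) [ 0.545  0.034 -0.837] j [ 0.67  0.28 -0.94  1.71 -0.42 -2.47]
[-0.001, -0.024, 0.041, 0.0]
[0.0, 0.0, 0.0, 0.0]
[0.0, 0.0, 0.0, 0.0]
[0.0, 0.0, 0.0, 0.0]
[0.0, 0.0, 0.0, 0.0]
left 0.0 0.0
```

```bash
python3 - <<'E'
from h import *
plan([-.187,.205,.022],0,step=.0145)
E
```

```text
t 11.75 G [-176.9  274.6   21.9] W [0.5151 0.2527 0.0219] F [-0.1  0.1  0.4] w 0.0002
toolx(g) [-0.836 -0.044 -0.546] tooly(g) [ 0.545  0.034 -0.837] j [ 0.67  0.28 -0.94  1.71 -0.42 -2.47]
[0.008, -0.005, 0.047, 0.0]
[0.008, -0.005, 0.047, 0.0]
[0.008, -0.005, 0.047, 0.0]
[0.008, -0.005, 0.047, 0.0]
[0.007, -0.005, 0.04, 0.0]
left 0.0 0.0
```

Emit:
drive_tool --increments '[[[0.008, -0.005, 0.047, 0], [0.008, -0.005, 0.047, 0], [0.008, -0.005, 0.047, 0], [0.008, -0.005, 0.047, 0], [0.007, -0.005, 0.04, 0]]]'

```text
time_s: 12.25
eef_pos: [0.4873, 0.1908, 0.0361]
ee_rot: [0.727, 1.901, -2.013]
contact_force: [0.5, 1.9, -0.5]
gripper_width: -0.0001
```

```bash
cat >> h.py <<'E'
def tin(fn,lo=150):
    c=optics.capture("top");im=c["color"]
    cv2.imwrite("pics/%s.png"%fn,cv2.resize(im[100:320,170:420],None,fx=2.7,fy=2.7))
    return c
E
python3 - <<'E'
from h import *
info();tin("t6")
E
```

```text
t 12.25 G [-190.8  208.2   36.1] W [0.4873 0.1908 0.0361] F [ 0.5  1.9 -0.5] w -0.0001
toolx(g) [-0.845 -0.045 -0.533] tooly(g) [ 0.533  0.018 -0.846] j [ 0.59  0.17 -1.04  1.71 -0.39 -2.4 ]
```

View pics/t6.png

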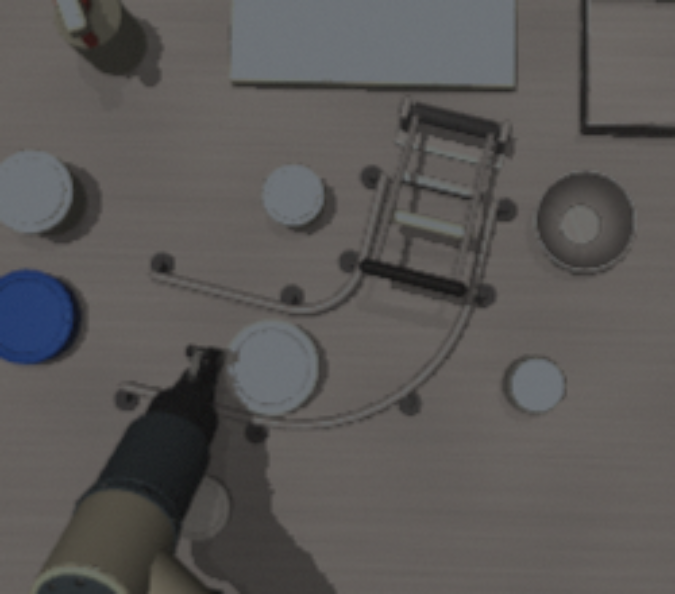

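```bash
cat > kin.py <<'E'
import numpy as np
from scipy.spatial.transform import Rotation as R
from scipy.optimize import least_squares
def fk(j,p,s4=1,s6=1):
    a,d,L1,L2,Lt,off,c6=p[:7]; e=p[7] if len(p)>7 else 0
    E=lambda ax,t:R.from_euler(ax,t).as_matrix()
    A=E('z',j[0]);pos=A@[a,0,d];A=A@E('y',j[1]);pos=pos+A@[0,off,L1];A=A@E('y',-j[2]);pos=pos+A@[L2,0,e]
    A=A@E('x',s4*j[3])@E('y',-j[4]);pos=pos+A@[Lt,0,0];A=A@E('x',s6*j[5]+c6)
    # tool y = A x ; tool x = A y ; tool z = x cross y
    return pos,np.array([A[:,1],A[:,0],np.cross(A[:,1],A[:,0])]).T
D=[ # W pos, rotvec, joints
([.1681,-.5232,.2304],[-1.04415,-1.43486,1.43301],[-.9754,.2558,.107,-.0004,-1.4239,-.2846]),
([.2921,-.3099,.2662],[-.495,-1.939,1.928],[-.45,0,-.1,0,-1.48,-.06]),
([.4167,-.097,.3082],[-.216,-2.117,2.102],[.13,0,.01,-.01,-1.58,-.34]),
([.5438,-.0345,.0565],[-.249,-2.144,2.117],[.22,.34,-.24,0,-.96,-.42]),
([.5586,-.0463,.4485],[-.264,-2.147,2.113],[.19,.31,.74,0,-1.96,-.4]),
([.6973,-.0791,.4279],[-.288,-2.15,2.133],[.11,.77,1.49,.01,-2.23,-.31]),
([.7841,-.1086,.3898],[.448,2.195,-2.202],[.08,.84,1.5,.04,-2.03,-.26]),
([.7379,-.1209,.5846],[.755,1.954,-2.012],[.11,.62,1.5,.14,-1.92,-.23]),
([.6701,-.0342,.4905],[-1.298,-2.065,1.84],[.31,.15,.4,.25,-1.32,-1.01]),
([.5869,.0931,.36],[-1.6,-1.733,1.223],[.64,-.03,-.2,.46,-1.03,-2.11]),
([.5103,.235,.2249],[-1.689,-1.527,.883],[.98,.01,-.57,.7,-.85,-3.05]),
([.5234,.26,.1843],[-1.42,-1.998,1.622],[.96,.09,-.63,.8,-.74,-2.42]),
([.5151,.2527,.0219],[.737,1.903,-1.987],[.67,.28,-.94,1.71,-.42,-2.47]),
([.4873,.1908,.0361],[.727,1.901,-2.013],[.59,.17,-1.04,1.71,-.39,-2.4])]
def res(p,s4,s6):
    o=[]
    for w,r,j in D:
        q,M=fk(j,p,s4,s6);o+=list((q-w)*3);o+=list((M-R.from_rotvec(r).as_matrix()).ravel()*.3)
    return np.array(o)
def fit():
    best=None
    for s4 in(1,-1):
        for s6 in(1,-1):
            for c in(0,1.57,3.14,-1.57):
                q=least_squares(res,[0,.2,.4,.4,.25,-.15,c,0],args=(s4,s6))
                if best is None or q.cost<best[0]:best=(q.cost,q.x,s4,s6)
    return best
if __name__=="__main__":
    b=fit();print(b)
    for w,r,j in D:
        q,M=fk(j,*b[1:]);print(((q-w)*1000).round(),np.degrees((R.from_matrix(M).inv()*R.from_rotvec(r)).magnitude()).round(1))
    np.save("kin.npy",np.array([*b[1],b[2],b[3]]))
E
python3 kin.py
```

```text
(np.float64(0.3119630574036967), array([ 0.08607674,  0.07686536,  0.51543453,  0.33800275,  0.30681084,
       -0.13069052,  4.71235779,  0.05936205]), -1, -1)
[ 37. -13.  47.] 0.0
[34.  7. 45.] 0.3
[20. 25. 40.] 0.2
[53. 34. 64.] 0.3
[-5. 20.  8.] 0.3
[ -8.  21. -20.] 0.2
[-14.  28. -15.] 0.2
[-15.  29. -53.] 0.3
[-16.  29. -23.] 0.2
[-14.  25. -26.] 0.3
[-11.   8. -27.] 0.4
[ -7. -10. -30.] 0.8
[  45. -134.   -4.] 0.3
[  35. -138.   -6.] 0.5
```

```bash
python3 - <<'E'
s=open('kin.py').read()
s=s.replace("a,d,L1,L2,Lt,off,c6=p[:7]; e=p[7] if len(p)>7 else 0","a,d,L1,L2,Lt,off,c6,e,o2,e2,L3=p[:11]")
s=s.replace("A=A@E('x',s4*j[3])@E('y',-j[4]);pos=pos+A@[Lt,0,0]","A=A@E('x',s4*j[3]);pos=pos+A@[0,o2,L3];A=A@E('y',-j[4]);pos=pos+A@[Lt,0,e2]")
s=s.replace("-.15,c,0]","-.1,c,0,-.05,0,0]")
open('kin.py','w').write(s)
E
python3 kin.py
```

```text
(np.float64(0.0005117352387895413), array([ 1.62209239e-03,  1.45243603e-01,  5.19563925e-01,  4.00781895e-01,
        3.58002767e-01,  2.45722721e-03, -1.57082751e+00,  9.75142064e-04,
       -1.56350163e-01, -4.15154203e-04, -1.73896265e-03]), -1, -1)
[ 1. -0. -1.] 0.0
[-2. -1. -0.] 0.3
[2. 0. 0.] 0.2
[-2. -2.  0.] 0.3
[-0. -3.  0.] 0.3
[ 1. -1. -2.] 0.2
[-1.  4.  2.] 0.2
[ 1.  2. -1.] 0.3
[-1.  1.  1.] 0.2
[0. 1. 2.] 0.3
[0. 2. 3.] 0.4
[-0. -3. -2.] 0.8
[ 1. -0.  0.] 0.3
[ 1.  0. -2.] 0.5
```

```bash
cat > ik.py <<'E'
from kin import *
from scipy.optimize import least_squares
P=np.load("kin.npy");p=P[:11];S=(-1,-1)
LO=np.array([-2.95,-1.21,-1.09,-2.87,-2.94,-3.05]);HI=np.array([2.95,1.97,1.5,1.71,-.07,3.05])
TH=-0.216; HOME=np.array([0.629,-0.0535]); RG=R.from_euler('z',TH).as_matrix()
def ik(pos_g,dir_g,seed):
    w=RG@np.array(pos_g)+[*HOME,0];d=RG@np.array(dir_g)
    def f(j):
        q,M=fk([*j,0],p,*S);return np.r_[(q-w)*5,(M[:,1]-d)]
    best=None
    for s in seed:
        q=least_squares(f,np.clip(s,LO[:5]+1e-3,HI[:5]-1e-3),bounds=(LO[:5],HI[:5]))
        m=min(np.min(q.x-LO[:5]),np.min(HI[:5]-q.x))
        k=(q.cost>1e-6)*1+q.cost-min(m,.3)
        if best is None or k<best[0]:best=(k,q.cost,q.x,m)
    return best
def way(th,r=.066):
    t=np.array([-.05-.14*np.cos(th),.14-.14*np.sin(th)]);tan=np.array([np.sin(th),-np.cos(th)]);q=t-r*tan;return [q[0],q[1],.024]
W=[[-.19,.2,.024]]+[way(t) for t in (0.3,.6,.9,1.2,1.57)]+[[-.075,0,.02],[-.06,0,.02]]
if __name__=="__main__":
    seeds=[[.3,.2,-.8,0,-.4],[.3,.2,-.8,1,-.4],[.6,.2,-.8,-1,-.4],[.5,0,-.8,.5,-.8]]
    for tilt in (0,15,25,30,35):
        for az in (0,30,-30,-60,60,120,180,-120) if tilt else (0,):
            t,a=np.radians([tilt,az]);d=[np.sin(t)*np.cos(a),np.sin(t)*np.sin(a),-np.cos(t)]
            o=[ik(w,d,seeds) for w in W]
            print(tilt,az,[("%.2f"%x[3] if x[1]<1e-6 else "X%.0f"%(np.sqrt(2*x[1])*200)) for x in o])
E
python3 ik.py
```

```text
0 0 ['0.78', '0.69', '0.64', '0.63', '0.67', '0.77', '0.86', '0.87']
15 0 ['0.42', '0.33', '0.27', '0.26', '0.30', '0.40', '0.42', '0.44']
15 30 ['0.40', '0.37', '0.34', '0.36', '0.42', '0.48', '0.51', '0.52']
15 -30 ['0.52', '0.43', '0.36', '0.33', '0.34', '0.42', '0.52', '0.54']
15 -60 ['0.69', '0.59', '0.51', '0.47', '0.48', '0.55', '0.65', '0.69']
15 60 ['0.51', '0.51', '0.51', '0.54', '0.60', '0.67', '0.70', '0.71']
15 120 ['0.89', '0.83', '0.79', '0.80', '0.86', '0.97', '1.07', '1.09']
15 180 ['1.05', '0.97', '0.92', '0.91', '0.94', '1.05', '1.16', '1.21']
15 -120 ['0.98', '0.88', '0.81', '0.77', '0.79', '0.87', '0.98', '1.02']
25 0 ['0.13', '0.04', 'X3', 'X7', 'X6', 'X4', 'X3', 'X2']
25 30 ['X6', 'X8', 'X7', 'X3', '0.11', '0.24', '0.28', '0.30']
25 -30 ['0.38', '0.28', '0.19', '0.13', '0.12', '0.17', '0.25', '0.29']
25 -60 ['0.66', '0.55', '0.46', '0.40', '0.38', '0.43', '0.52', '0.55']
25 60 ['0.34', '0.36', '0.41', '0.49', '0.56', '0.64', '0.66', '0.68']
25 120 ['0.97', '0.91', '0.88', '0.90', '0.96', '1.09', '1.20', '1.24']
25 180 ['1.22', '1.13', '1.07', '1.07', '1.11', '1
[... 505 characters left out ...]
9']
30 180 ['1.29', '1.21', '1.15', '1.14', '1.18', '1.27', '1.15', '1.10']
30 -120 ['1.18', '1.07', '0.97', '0.93', '0.93', '1.00', '1.11', '1.15']
35 0 ['X9', 'X17', 'X30', 'X37', 'X35', 'X35', 'X35', 'X34']
35 30 ['X38', 'X36', 'X27', 'X17', 'X6', '0.13', '0.17', '0.19']
35 -30 ['0.27', '0.17', '0.07', '0.01', 'X2', '0.01', 'X1', 'X0']
35 -60 ['0.65', '0.54', '0.43', '0.35', '0.32', '0.34', '0.42', '0.46']
35 60 ['0.29', '0.34', '0.44', '0.53', '0.61', '0.69', '0.70', '0.71']
35 120 ['1.03', '0.98', '0.96', '0.99', '1.06', '1.19', '1.28', '1.23']
35 180 ['1.21', '1.28', '1.22', '1.22', '1.26', '1.20', '1.06', '1.00']
35 -120 ['1.23', '1.13', '1.03', '0.98', '0.97', '1.04', '1.15', '1.20']
```

```bash
cat > a.py <<'E'
from ik import *
seeds=[[.3,.2,-.8,0,-.4],[.3,.2,-.8,1,-.4],[.5,0,-.8,.5,-.8]]
for tilt in (26,30,34):
    for az in (-25,-35,-45,-55):
        t,a=np.radians([tilt,az]);d=np.array([np.sin(t)*np.cos(a),np.sin(t)*np.sin(a),-np.cos(t)])
        o=[ik(w,d,seeds) for w in W]
        j6=[]
        for x in o:
            q,M=fk([*x[2],0],p,*S);M=RG.T@M
            # want tool x = horizontal perp to lean: xd
            xd=np.array([-np.sin(a),np.cos(a),0])
            ang=np.arctan2(xd@M[:,2],xd@M[:,0]) # x' = x cos b + z sin b
            j6.append(round(float((ang+np.pi)%(2*np.pi)-np.pi),2))
        print(tilt,az,[("%.2f"%x[3] if x[1]<1e-6 else "X%.0f"%(np.sqrt(2*x[1])*200)) for x in o],j6)
        if (tilt,az)==(30,-35): 
            for x in o: print(x[2].round(2))
E
python3 a.py
```

```text
26 -25 ['0.32', '0.22', '0.13', '0.07', '0.06', '0.11', '0.19', '0.23'] [2.48, 2.45, 2.45, 2.47, 2.52, 2.59, 2.64, 2.68]
26 -35 ['0.41', '0.31', '0.22', '0.16', '0.14', '0.19', '0.27', '0.31'] [2.42, 2.39, 2.39, 2.42, 2.47, 2.55, 2.61, 2.64]
26 -45 ['0.51', '0.41', '0.31', '0.25', '0.23', '0.27', '0.36', '0.39'] [2.35, 2.33, 2.33, 2.36, 2.41, 2.5, 2.56, 2.58]
26 -55 ['0.61', '0.50', '0.41', '0.34', '0.33', '0.37', '0.45', '0.49'] [2.28, 2.26, 2.27, 2.3, 2.35, 2.44, 2.5, 2.52]
30 -25 ['0.26', '0.17', '0.07', '0.02', '0.00', '0.05', '0.09', '0.12'] [2.34, 2.3, 2.28, 2.28, 2.3, 2.33, 2.36, 2.39]
30 -35 ['0.37', '0.27', '0.17', '0.11', '0.09', '0.12', '0.20', '0.24'] [2.31, 2.27, 2.26, 2.27, 2.29, 2.35, 2.39, 2.42]
[ 0.94  0.35 -0.72  0.77 -0.78]
[ 0.93  0.29 -0.82  0.81 -0.74]
[ 0.85  0.24 -0.92  0.89 -0.69]
[ 0.73  0.2  -0.98  1.   -0.64]
[ 0.56  0.19 -1.    1.13 -0.57]
[ 0.37  0.23 -0.97  1.26 -0.51]
[ 0.32  0.29 -0.89  1.27 -0.5 ]
[ 0.3   0.31 -0.85  1.26 -0.49]
30 -45 ['0.48', '0.38', '0.28', '0.21', '0.19', '0.22', '0.30', '0.33'] [2.26, 2.23, 2.22, 2.24, 2.27, 2.34, 2.39, 2.42]
30 -55 ['0.60', '0.49', '0.39', '0.32', '0.29', '0.33', '0.41', '0.44'] [2.21, 2.19, 2.18, 2.2, 2.24, 2.31, 2.37, 2.39]
34 -25 ['0.22', '0.12', '0.03', 'X5', 'X7', 'X5', 'X6', 'X6'] [2.2, 2.16, 2.13, 2.18, 2.22, 2.22, 2.26, 2.27]
34 -35 ['0.34', '0.24', '0.14', '0.07', '0.04', '0.08', '0.15', '0.19'] [2.2, 2.16, 2.13, 2.13, 2.14, 2.17, 2.21, 2.23]
34 -45 ['0.47', '0.36', '0.26', '0.18', '0.15', '0.17', '0.25', '0.28'] [2.18, 2.15, 2.13, 2.13, 2.15, 2.2, 2.24, 2.26]
34 -55 ['0.59', '0.48', '0.37', '0.30', '0.27', '0.29', '0.37', '0.40'] [2.15, 2.12, 2.11, 2.12, 2.14, 2.2, 2.25, 2.27]
```

```bash
cat >> h.py <<'E'
def planw(t,turn=0.,n=5,step=.05):
    plan(w2g(t),turn,n,step)
E
python3 - <<'E'
from h import *
planw([.45,.22,.26],0)
E
```

```text
t 12.30 G [-191.2  206.5   36.1] W [0.4865 0.1892 0.0361] F [-1.3 -2.2  0.2] w 0.0001
toolx(g) [-0.845 -0.045 -0.533] tooly(g) [ 0.533  0.017 -0.846] j [ 0.59  0.16 -1.04  1.71 -0.39 -2.4 ]
[-0.062, -0.154, -0.016, 0.0]
[-0.062, -0.154, -0.016, 0.0]
[-0.062, -0.154, -0.016, 0.0]
[-0.062, -0.154, -0.016, 0.0]
[-0.036, -0.089, -0.009, 0.0]
left 0.0 0.0
```

Emit:
drive_tool --increments '[[[-0.03, -0.15, -0.05, 0], [-0.062, -0.154, -0.016, 0], [-0.062, -0.154, -0.016, 0], [-0.062, -0.154, -0.016, 0], [-0.04, -0.1, 0.05, 0]]]'

```text
time_s: 12.8
eef_pos: [0.4646, 0.1963, 0.21]
ee_rot: [0.763, 1.867, -2.01]
contact_force: [0.5, 0.4, 0.8]
gripper_width: 0.0004
```

```bash
python3 - <<'E'
from h import *
planw([.42,-.15,.42],0)
E
```

```text
t 12.80 G [-214.1  208.8  210. ] W [0.4646 0.1963 0.21  ] F [0.5 0.4 0.8] w 0.0004
toolx(g) [-0.827 -0.039 -0.56 ] tooly(g) [ 0.56   0.005 -0.828] j [ 1.05 -0.09 -0.73  0.77 -0.88 -1.71]
[-0.053, -0.065, 0.144, 0.0]
[-0.053, -0.065, 0.144, 0.0]
[-0.053, -0.065, 0.144, 0.0]
[-0.053, -0.065, 0.144, 0.0]
[-0.053, -0.065, 0.144, 0.0]
left 0.1574 0.0
```

Emit:
drive_tool --increments '[[[-0.053, -0.065, 0.144, 0], [-0.053, -0.065, 0.144, 0], [-0.053, -0.065, 0.144, 0], [-0.053, -0.065, 0.144, 0], [-0.053, -0.065, 0.144, 0]]]'

```text
time_s: 13.3
eef_pos: [0.4336, -0.0161, 0.3413]
ee_rot: [0.753, 1.872, -2.002]
contact_force: [2.0, -0.6, -0.5]
gripper_width: 0.0001
```

```bash
python3 - <<'E'
from h import *
planw([.2,-.42,.45],0,n=8)
E
```

```text
t 13.30 G [-198.9   -5.4  341.3] W [ 0.4336 -0.0161  0.3413] F [ 2.  -0.6 -0.5] w 0.0001
toolx(g) [-0.828 -0.045 -0.559] tooly(g) [ 0.559  0.013 -0.829] j [ 0.7  -0.42 -0.57  0.52 -1.09 -1.03]
[0.027, -0.061, 0.153, 0.0]
[0.027, -0.061, 0.153, 0.0]
[0.027, -0.061, 0.153, 0.0]
[0.027, -0.061, 0.153, 0.0]
[0.027, -0.061, 0.153, 0.0]
[0.027, -0.061, 0.153, 0.0]
[0.027, -0.061, 0.153, 0.0]
[0.027, -0.061, 0.153, 0.0]
left 0.079 0.0
```

Emit:
drive_tool --increments '[[[0.027, -0.061, 0.153, 0], [0.027, -0.061, 0.153, 0], [0.027, -0.061, 0.153, 0], [0.027, -0.061, 0.153, 0], [0.027, -0.061, 0.153, 0]]]'

```text
time_s: 13.8
eef_pos: [0.3239, -0.1972, 0.3898]
ee_rot: [0.753, 1.878, -1.999]
contact_force: [0.3, -0.8, 0.0]
gripper_width: -0.0001
```

Emit:
drive_tool --increments '[[[0.07, -0.04, 0.14, 0], [0.07, -0.04, 0.14, 0], [0.07, -0.04, 0.14, 0], [0.07, -0.04, 0.14, 0], [0.07, -0.04, 0.14, 0]]]'

```text
time_s: 14.3
eef_pos: [0.2188, -0.3177, 0.3829]
ee_rot: [0.747, 1.896, -2.011]
contact_force: [1.2, -1.0, 0.0]
gripper_width: 0.0
```

```bash
python3 - <<'E'
from h import *
planw([-.1,-.6,.6],0,n=5)
E
```

```text
t 14.30 G [-344.  -346.   382.9] W [ 0.2188 -0.3177  0.3829] F [ 1.2 -1.   0. ] w 0.0000
toolx(g) [-0.84  -0.035 -0.541] tooly(g) [ 0.541  0.015 -0.841] j [-0.95 -0.31 -0.06 -0.39 -1.4   0.75]
[0.037, -0.113, 0.117, 0.0]
[0.037, -0.113, 0.117, 0.0]
[0.037, -0.113, 0.117, 0.0]
[0.037, -0.113, 0.117, 0.0]
[0.037, -0.113, 0.117, 0.0]
left 0.228 0.0
```

Emit:
drive_tool --increments '[[[0.08, -0.09, 0.11, 0], [0.08, -0.09, 0.11, 0], [0.08, -0.09, 0.11, 0], [0.08, -0.09, 0.11, 0], [0.08, -0.09, 0.11, 0]]]'

```text
time_s: 14.8
eef_pos: [0.0171, -0.4438, 0.4297]
ee_rot: [0.753, 1.898, -2.006]
contact_force: [1.8, -2.0, 1.6]
gripper_width: -0.0002
```

Emit:
drive_tool --increments '[[[0.09, -0.05, 0.13, 0], [0.09, -0.05, 0.13, 0], [0.09, -0.05, 0.13, 0], [0.09, -0.05, 0.13, 0], [0.09, -0.05, 0.13, 0]]]'

```text
time_s: 15.3
eef_pos: [-0.1744, -0.6035, 0.4214]
ee_rot: [0.758, 1.895, -2.01]
contact_force: [-0.0, -2.2, 1.1]
gripper_width: -0.0
```

```bash
python3 - <<'E'
from h import *
planw([-.3,-.7,.6],0,n=5)
E
```

```text
t 15.30 G [-666.8 -709.4  421.4] W [-0.1744 -0.6035  0.4214] F [-0.  -2.2  1.1] w -0.0000
toolx(g) [-0.838 -0.029 -0.546] tooly(g) [ 0.545  0.014 -0.838] j [-1.97  0.56  1.13 -0.69 -2.15  1.4 ]
[-0.006, -0.145, 0.083, 0.0]
[-0.006, -0.145, 0.083, 0.0]
[-0.006, -0.145, 0.083, 0.0]
[-0.006, -0.145, 0.083, 0.0]
[-0.005, -0.112, 0.064, 0.0]
left 0.0 0.0
```

```bash
python3 - <<'E'
from h import *
planw([-.1744-.57*.3,-.6035-.82*.3,.42+.15],0,n=5)
E
```

```text
t 15.30 G [-666.8 -709.4  421.4] W [-0.1744 -0.6035  0.4214] F [-0.  -2.2  1.1] w -0.0000
toolx(g) [-0.838 -0.029 -0.546] tooly(g) [ 0.545  0.014 -0.838] j [-1.97  0.56  1.13 -0.69 -2.15  1.4 ]
[0.011, -0.095, 0.136, 0.0]
[0.011, -0.095, 0.136, 0.0]
[0.011, -0.095, 0.136, 0.0]
[0.011, -0.095, 0.136, 0.0]
[0.011, -0.095, 0.136, 0.0]
left 0.0844 0.0
```

Emit:
drive_tool --increments '[[[0.011, -0.095, 0.136, 0], [0.011, -0.095, 0.136, 0], [0.011, -0.095, 0.136, 0], [0.011, -0.095, 0.136, 0], [0.011, -0.095, 0.136, 0]]]'

```text
time_s: 15.8
eef_pos: [-0.2334, -0.6741, 0.4148]
ee_rot: [0.829, 1.807, -2.094]
contact_force: [0.4, -0.1, -0.5]
gripper_width: 0.0
```

```bash
python3 - <<'E'
from h import *
s,M=info();p=s["eef_pos"]
planw(p+np.array([-.57*.3,-.82*.3,.15]),0,n=1)
E
```

```text
t 15.80 G [-709.4 -791.   414.8] W [-0.2334 -0.6741  0.4148] F [ 0.4 -0.1 -0.5] w 0.0000
toolx(g) [-0.824 -0.005 -0.567] tooly(g) [ 0.566 -0.078 -0.821] j [-2.04  0.76  1.5  -0.79 -2.21  1.29]
t 15.80 G [-709.4 -791.   414.8] W [-0.2334 -0.6741  0.4148] F [ 0.4 -0.1 -0.5] w 0.0000
toolx(g) [-0.824 -0.005 -0.567] tooly(g) [ 0.566 -0.078 -0.821] j [-2.04  0.76  1.5  -0.79 -2.21  1.29]
[0.005, -0.083, 0.145, 0.0]
left 0.285 0.0
```

```bash
python3 - <<'E'
from h import *
s,M=info();p=s["eef_pos"]
planw(p+np.array([-.85,-.35,.4])*.3,0,n=1)
E
```

```text
t 15.80 G [-709.4 -791.   414.8] W [-0.2334 -0.6741  0.4148] F [ 0.4 -0.1 -0.5] w 0.0000
toolx(g) [-0.824 -0.005 -0.567] tooly(g) [ 0.566 -0.078 -0.821] j [-2.04  0.76  1.5  -0.79 -2.21  1.29]
t 15.80 G [-709.4 -791.   414.8] W [-0.2334 -0.6741  0.4148] F [ 0.4 -0.1 -0.5] w 0.0000
toolx(g) [-0.824 -0.005 -0.567] tooly(g) [ 0.566 -0.078 -0.821] j [-2.04  0.76  1.5  -0.79 -2.21  1.29]
[0.066, -0.119, 0.096, 0.0]
left 0.2507 0.0
```

Emit:
drive_tool --increments '[[[0.066, -0.119, 0.096, 0], [0.066, -0.119, 0.096, 0], [0.066, -0.119, 0.096, 0], [0.066, -0.119, 0.096, 0], [0.066, -0.119, 0.096, 0]]]'

```text
time_s: 16.3
eef_pos: [-0.3504, -0.6439, 0.4231]
ee_rot: [0.843, 1.65, -2.268]
contact_force: [-0.4, 0.3, -0.2]
gripper_width: -0.0001
```

```bash
python3 - <<'E'
from h import *
s,M=info();p=s["eef_pos"]
planw(p+np.array([-.85,-.35,.4])*.3,0,n=1)
E
```

```text
t 16.30 G [-830.1 -786.6  423.1] W [-0.3504 -0.6439  0.4231] F [-0.4  0.3 -0.2] w -0.0001
toolx(g) [-0.828 -0.021 -0.56 ] tooly(g) [ 0.548 -0.237 -0.802] j [-2.22  0.76  1.5  -0.8  -2.15  1.44]
t 16.30 G [-830.1 -786.6  423.1] W [-0.3504 -0.6439  0.4231] F [-0.4  0.3 -0.2] w -0.0001
toolx(g) [-0.828 -0.021 -0.56 ] tooly(g) [ 0.548 -0.237 -0.802] j [-2.22  0.76  1.5  -0.8  -2.15  1.44]
[0.069, -0.101, 0.113, 0.0]
left 0.2507 0.0
```

```bash
python3 - <<'E'
from h import *
s,M=info();p=s["eef_pos"]
planw(p+np.array([-.8,.45,.35])*.3,0,n=1)
E
```

```text
t 16.30 G [-830.1 -786.6  423.1] W [-0.3504 -0.6439  0.4231] F [-0.4  0.3 -0.2] w -0.0001
toolx(g) [-0.828 -0.021 -0.56 ] tooly(g) [ 0.548 -0.237 -0.802] j [-2.22  0.76  1.5  -0.8  -2.15  1.44]
t 16.30 G [-830.1 -786.6  423.1] W [-0.3504 -0.6439  0.4231] F [-0.4  0.3 -0.2] w -0.0001
toolx(g) [-0.828 -0.021 -0.56 ] tooly(g) [ 0.548 -0.237 -0.802] j [-2.22  0.76  1.5  -0.8  -2.15  1.44]
[0.089, -0.14, -0.015, 0.0]
left 0.2447 0.0
```

Emit:
drive_tool --increments '[[[0.089, -0.13, -0.015, 0], [0.089, -0.13, -0.015, 0], [0.089, -0.13, -0.015, 0], [0.089, -0.13, -0.015, 0], [0.089, -0.13, -0.015, 0]]]'

```text
time_s: 16.8
eef_pos: [-0.4824, -0.483, 0.4504]
ee_rot: [0.825, 1.566, -2.376]
contact_force: [-0.4, 0.0, 0.1]
gripper_width: 0.0001
```

```bash
python3 - <<'E'
from h import *
s,M=info();p=s["eef_pos"]
planw(p+np.array([-.9,.1,.35])*.3,0,n=1)
E
```

```text
t 16.80 G [-993.5 -657.7  450.4] W [-0.4824 -0.483   0.4504] F [-0.4  0.   0.1] w 0.0001
toolx(g) [-0.843 -0.032 -0.537] tooly(g) [ 0.516 -0.327 -0.792] j [-2.53  0.72  1.5  -0.89 -2.26  1.63]
t 16.80 G [-993.5 -657.7  450.4] W [-0.4824 -0.483   0.4504] F [-0.4  0.   0.1] w 0.0001
toolx(g) [-0.843 -0.032 -0.537] tooly(g) [ 0.516 -0.327 -0.792] j [-2.53  0.72  1.5  -0.89 -2.26  1.63]
[0.099, -0.122, 0.056, 0.0]
left 0.2412 0.0
```

Emit:
drive_tool --increments '[[[0.12, -0.11, 0.03, 0], [0.12, -0.11, 0.03, 0], [0.12, -0.11, 0.03, 0], [0.12, -0.11, 0.03, 0], [0.12, -0.11, 0.03, 0]]]'

```text
time_s: 17.3
eef_pos: [-0.6009, -0.3729, 0.4226]
ee_rot: [0.789, 1.471, -2.545]
contact_force: [-0.1, -0.6, 0.6]
gripper_width: 0.0002
```

```bash
python3 - <<'E'
from h import *
s,M=info();p=s["eef_pos"]
planw(p+np.array([-.9,.1,.35])*.3,0,n=1)
E
```

```text
t 17.30 G [-1132.9  -575.6   422.6] W [-0.6009 -0.3729  0.4226] F [-0.1 -0.6  0.6] w 0.0002
toolx(g) [-0.877 -0.02  -0.48 ] tooly(g) [ 0.437 -0.446 -0.781] j [-2.76  0.76  1.5  -0.89 -2.22  1.86]
t 17.30 G [-1132.9  -575.6   422.6] W [-0.6009 -0.3729  0.4226] F [-0.1 -0.6  0.6] w 0.0002
toolx(g) [-0.877 -0.02  -0.48 ] tooly(g) [ 0.437 -0.446 -0.781] j [-2.76  0.76  1.5  -0.89 -2.22  1.86]
[0.107, -0.107, 0.069, 0.0]
left 0.2412 0.0
```

```bash
cat > b.py <<'E'
from ik import *
seeds=[[.3,.2,-.8,0,-.4],[.3,.2,-.8,1,-.4],[.5,0,-.8,.5,-.8]]
for d in ([.437,-.446,-.781],[.40,-.40,-.82],[.4,-.46,-.79]):
    d=np.array(d)/np.linalg.norm(d)
    for w in W:
        x=ik(w,d,seeds);q,M=fk([*x[2],0],p,*S);M=RG.T@M
        o=[]
        for xd in ([-.877,-.02,-.48],np.cross([0,0,1],d)):
            xd=np.array(xd)
            b=np.arctan2(xd@M[:,2],xd@M[:,0])
            for j6 in (b,-b):
                q2,M2=fk([*x[2],j6],p,*S)
                if (RG.T@M2)[:,0]@xd>.9*np.linalg.norm(xd)**1: o.append(round(float(j6),2));break
        print(np.round(w,3),x[1]<1e-6,x[2].round(2),round(float(x[3]),2),"j6",o)
E
python3 b.py
```

```text
[-0.19   0.2    0.024] True [ 1.01  0.46 -0.63  0.75 -0.96] 0.46 j6 [-1.92, 2.1]
[-0.203  0.162  0.024] True [ 1.    0.4  -0.74  0.78 -0.93] 0.35 j6 [-1.96, 2.06]
[-0.203  0.115  0.024] True [ 0.94  0.35 -0.85  0.86 -0.87] 0.24 j6 [-1.99, 2.03]
[-0.189  0.071  0.024] True [ 0.84  0.31 -0.93  0.96 -0.82] 0.16 j6 [-2.0, 2.01]
[-0.162  0.033  0.024] True [ 0.69  0.29 -0.97  1.1  -0.77] 0.12 j6 [-2.0, 2.02]
[-0.116  0.     0.024] True [ 0.5   0.31 -0.95  1.26 -0.71] 0.14 j6 [-1.96, 2.05]
[-0.075  0.     0.02 ] True [ 0.42  0.37 -0.87  1.3  -0.7 ] 0.22 j6 [-1.93, 2.09]
[-0.06  0.    0.02] True [ 0.41  0.39 -0.84  1.3  -0.69] 0.25 j6 [-1.9, 2.11]
[-0.19   0.2    0.024] True [ 0.98  0.43 -0.63  0.71 -0.92] 0.46 j6 [-1.85, 2.17]
[-0.203  0.162  0.024] True [ 0.97  0.37 -0.73  0.74 -0.88] 0.36 j6 [-1.89, 2.13]
[-0.203  0.115  0.024] True [ 0.91  0.32 -0.84  0.81 -0.83] 0.25 j6 [-1.91, 2.11]
[-0.189  0.071  0.024] True [ 0.81  0.28 -0.91  0.91 -0.77] 0.18 j6 [-1.91, 2.11]
[-0.162  0.033  0.024] True [ 0.66  0.27 -0.95  1.03 -0.72] 0.14 j6 [-1.89, 2.13]
[-0.116  0.     0.024] True [ 0.48  0.29 -0.92  1.17 -0.66] 0.17 j6 [-1.85, 2.18]
[-0.075  0.     0.02 ] True [ 0.41  0.35 -0.84  1.2  -0.65] 0.25 j6 [-1.81, 2.22]
[-0.06  0.    0.02] True [ 0.4   0.37 -0.81  1.19 -0.65] 0.28 j6 [-1.78, 2.24]
[-0.19   0.2    0.024] True [ 1.    0.47 -0.59  0.69 -0.99] 0.5 j6 [-1.86, 2.11]
[-0.203  0.162  0.024] True [ 0.99  0.42 -0.69  0.72 -0.95] 0.4 j6 [-1.9, 2.07]
[-0.203  0.115  0.024] True [ 0.94  0.36 -0.8   0.79 -0.9 ] 0.29 j6 [-1.92, 2.05]
[-0.189  0.071  0.024] True [ 0.84  0.32 -0.88  0.88 -0.84] 0.21 j6 [-1.93, 2.04]
[-0.162  0.033  0.024] True [ 0.7   0.31 -0.92  1.   -0.79] 0.17 j6 [-1.92, 2.05]
[-0.116  0.     0.024] True [ 0.53  0.33 -0.9   1.14 -0.74] 0.19 j6 [-1.88, 2.09]
[-0.075  0.     0.02 ] True [ 0.46  0.38 -0.83  1.18 -0.72] 0.26 j6 [-1.84, 2.13]
[-0.06  0.    0.02] True [ 0.44  0.4  -0.79  1.18 -0.72] 0.3 j6 [-1.81, 2.16]
```

```bash
cat >> h.py <<'E'
def planpath(wps,n=5,step=.048,rel=True):
    s,M=info();p=s["eef_pos"].copy();wps=[np.array(w,float) for w in wps];tot=0
    k=0
    while wps:
        rem=step;d0=np.zeros(3)
        while wps and rem>1e-6:
            d=wps[0]-p;L=np.linalg.norm(d)
            if L<=rem: p=wps.pop(0);d0+=d;rem-=L
            else: p=p+d*rem/L;d0+=d*rem/L;rem=0
        q=M.T@d0/.3;print([round(float(x),3) for x in q]+[0]);k+=1
        if k%5==0:print('-',p.round(3))
E
python3 - <<'E'
from h import *
planpath([(-.35,-.6,.45),(0,-.6,.42),(.3,-.5,.4),(.45,-.3,.38),(.5,0,.36),(.46,.26,.3)])
E
```

```text
t 17.30 G [-1132.9  -575.6   422.6] W [-0.6009 -0.3729  0.4226] F [-0.1 -0.6  0.6] w 0.0002
toolx(g) [-0.877 -0.02  -0.48 ] tooly(g) [ 0.437 -0.446 -0.781] j [-2.76  0.76  1.5  -0.89 -2.22  1.86]
[-0.126, 0.086, 0.049, 0]
[-0.126, 0.086, 0.049, 0]
[-0.126, 0.086, 0.049, 0]
[-0.126, 0.086, 0.049, 0]
[-0.126, 0.086, 0.049, 0]
- [-0.424 -0.533  0.442]
[-0.126, 0.086, 0.049, 0]
[-0.126, 0.086, 0.049, 0]
[-0.13, 0.065, -0.058, 0]
[-0.131, 0.064, -0.067, 0]
[-0.131, 0.064, -0.067, 0]
- [-0.21  -0.6    0.438]
[-0.131, 0.064, -0.067, 0]
[-0.131, 0.064, -0.067, 0]
[-0.131, 0.064, -0.067, 0]
[-0.131, 0.064, -0.067, 0]
[-0.122, 0.044, -0.09, 0]
- [ 0.028 -0.591  0.418]
[-0.117, 0.031, -0.104, 0]
[-0.117, 0.031, -0.104, 0]
[-0.117, 0.031, -0.104, 0]
[-0.117, 0.031, -0.104, 0]
[-0.117, 0.031, -0.104, 0]
- [ 0.255 -0.515  0.403]
[-0.117, 0.031, -0.105, 0]
[-0.055, -0.026, -0.148, 0]
[-0.055, -0.026, -0.148, 0]
[-0.055, -0.026, -0.148, 0]
[-0.055, -0.026, -0.148, 0]
- [ 0.415 -0.347  0.385]
[-0.055, -0.026, -0.148, 0]
[-0.005, -0.058, -0.146, 0]
[0.009, -0.066, -0.145, 0]
[0.009, -0.066, -0.145, 0]
[0.009, -0.066, -0.145, 0]
- [ 0.48  -0.121  0.368]
[0.009, -0.066, -0.145, 0]
[0.009, -0.066, -0.145, 0]
[0.032, -0.064, -0.14, 0]
[0.063, -0.062, -0.133, 0]
[0.063, -0.062, -0.133, 0]
- [0.483 0.112 0.334]
[0.063, -0.062, -0.133, 0]
[0.063, -0.062, -0.133, 0]
[0.063, -0.062, -0.133, 0]
[0.012, -0.012, -0.025, 0]
```

Emit:
drive_tool --increments '[[[-0.126, 0.086, 0.049, 0], [-0.126, 0.086, 0.049, 0], [-0.126, 0.086, 0.049, 0], [-0.126, 0.086, 0.049, 0], [-0.126, 0.086, 0.049, 0]]]'

```text
time_s: 17.8
eef_pos: [-0.4354, -0.5295, 0.4435]
ee_rot: [0.794, 1.464, -2.58]
contact_force: [-1.5, -1.1, 0.1]
gripper_width: 0.0001
```

Emit:
drive_tool --increments '[[[-0.13, 0.07, 0, 0], [-0.13, 0.065, -0.03, 0], [-0.13, 0.065, -0.058, 0], [-0.131, 0.064, -0.067, 0], [-0.131, 0.064, -0.067, 0]]]'

```text
time_s: 18.3
eef_pos: [-0.2013, -0.5681, 0.4436]
ee_rot: [0.763, 1.428, -2.61]
contact_force: [0.5, -1.1, 0.4]
gripper_width: -0.0002
```

```bash
python3 - <<'E'
from h import *
planpath([(0,-.55,.42),(.3,-.5,.4),(.45,-.3,.38),(.5,0,.36),(.46,.26,.3)])
E
```

```text
t 18.30 G [-700.7 -680.6  443.6] W [-0.2013 -0.5681  0.4436] F [ 0.5 -1.1  0.4] w -0.0002
toolx(g) [-0.891 -0.02  -0.454] tooly(g) [ 0.405 -0.491 -0.772] j [-1.99  0.1   0.43 -0.52 -1.44  1.61]
[-0.127, 0.052, -0.081, 0]
[-0.127, 0.052, -0.081, 0]
[-0.127, 0.052, -0.081, 0]
[-0.127, 0.052, -0.081, 0]
[-0.128, 0.042, -0.086, 0]
- [ 0.036 -0.544  0.418]
[-0.128, 0.039, -0.087, 0]
[-0.128, 0.039, -0.087, 0]
[-0.128, 0.039, -0.087, 0]
[-0.128, 0.039, -0.087, 0]
[-0.128, 0.039, -0.087, 0]
- [ 0.272 -0.505  0.402]
[-0.099, 0.009, -0.111, 0]
[-0.056, -0.035, -0.146, 0]
[-0.056, -0.035, -0.146, 0]
[-0.056, -0.035, -0.146, 0]
[-0.056, -0.035, -0.146, 0]
- [ 0.427 -0.331  0.383]
[-0.044, -0.042, -0.145, 0]
[0.009, -0.073, -0.142, 0]
[0.009, -0.073, -0.142, 0]
[0.009, -0.073, -0.142, 0]
[0.009, -0.073, -0.142, 0]
- [ 0.483 -0.102  0.367]
[0.009, -0.073, -0.142, 0]
[0.009, -0.073, -0.142, 0]
[0.054, -0.068, -0.133, 0]
[0.063, -0.067, -0.131, 0]
[0.063, -0.067, -0.131, 0]
- [0.48  0.131 0.33 ]
[0.063, -0.067, -0.131, 0]
[0.063, -0.067, -0.131, 0]
[0.05, -0.052, -0.103, 0]
```

Emit:
drive_tool --increments '[[[-0.127, 0.052, -0.081, 0], [-0.127, 0.052, -0.081, 0], [-0.127, 0.052, -0.081, 0], [-0.127, 0.052, -0.081, 0], [-0.128, 0.042, -0.086, 0]]]'

```text
time_s: 18.8
eef_pos: [0.0421, -0.5408, 0.4353]
ee_rot: [0.753, 1.369, -2.634]
contact_force: [-0.0, -1.0, 0.6]
gripper_width: 0.0001
```

Emit:
drive_tool --increments '[[[-0.128, 0.039, -0.087, 0], [-0.128, 0.039, -0.087, 0], [-0.128, 0.039, -0.087, 0], [-0.128, 0.039, -0.087, 0], [-0.128, 0.039, -0.087, 0]]]'

```text
time_s: 19.3
eef_pos: [0.2865, -0.4947, 0.4406]
ee_rot: [0.771, 1.307, -2.623]
contact_force: [-0.7, -1.4, -0.6]
gripper_width: -0.0002
```

```bash
python3 - <<'E'
from h import *
planpath([(.45,-.3,.36),(.5,0,.34),(.46,.25,.28)])
E
```

```text
t 19.30 G [-240.  -504.3  440.6] W [ 0.2865 -0.4947  0.4406] F [-0.7 -1.4 -0.6] w -0.0002
toolx(g) [-0.871 -0.065 -0.487] tooly(g) [ 0.441 -0.541 -0.716] j [-0.56 -0.22 -0.3   0.49 -0.87  0.06]
[-0.047, -0.007, -0.153, 0]
[-0.047, -0.007, -0.153, 0]
[-0.047, -0.007, -0.153, 0]
[-0.047, -0.007, -0.153, 0]
[-0.047, -0.007, -0.153, 0]
- [ 0.434 -0.32   0.368]
[-0.025, -0.041, -0.146, 0]
[0.002, -0.082, -0.137, 0]
[0.002, -0.082, -0.137, 0]
[0.002, -0.082, -0.137, 0]
[0.002, -0.082, -0.137, 0]
- [ 0.485 -0.09   0.346]
[0.002, -0.082, -0.137, 0]
[0.007, -0.082, -0.136, 0]
[0.058, -0.077, -0.128, 0]
[0.058, -0.077, -0.128, 0]
[0.058, -0.077, -0.128, 0]
- [0.477 0.143 0.306]
[0.058, -0.077, -0.128, 0]
[0.058, -0.077, -0.128, 0]
[0.019, -0.025, -0.042, 0]
```

Emit:
drive_tool --increments '[[[-0.047, -0.007, -0.153, 0], [-0.047, -0.007, -0.153, 0], [-0.047, -0.007, -0.153, 0], [-0.047, -0.007, -0.153, 0], [-0.047, -0.007, -0.153, 0]]]'

```text
time_s: 19.8
eef_pos: [0.4416, -0.3117, 0.3847]
ee_rot: [0.803, 1.279, -2.594]
contact_force: [0.7, -1.6, -0.7]
gripper_width: -0.0002
```

```bash
python3 - <<'E'
from h import *
planpath([(.5,0,.34),(.46,.25,.28)])
E
```

```text
t 19.80 G [-127.7 -292.4  384.7] W [ 0.4416 -0.3117  0.3847] F [ 0.7 -1.6 -0.7] w -0.0002
toolx(g) [-0.851 -0.078 -0.52 ] tooly(g) [ 0.474 -0.54  -0.696] j [ 0.05 -0.21 -0.54  0.86 -1.02 -0.75]
[0.003, -0.072, -0.143, 0]
[0.003, -0.072, -0.143, 0]
[0.003, -0.072, -0.143, 0]
[0.003, -0.072, -0.143, 0]
[0.003, -0.072, -0.143, 0]
- [ 0.485 -0.078  0.351]
[0.003, -0.072, -0.143, 0]
[0.021, -0.075, -0.138, 0]
[0.056, -0.08, -0.127, 0]
[0.056, -0.08, -0.127, 0]
[0.056, -0.08, -0.127, 0]
- [0.475 0.153 0.303]
[0.056, -0.08, -0.127, 0]
[0.056, -0.08, -0.127, 0]
[0.005, -0.007, -0.012, 0]
```

Emit:
drive_tool --increments '[[[0.003, -0.072, -0.143, 0], [0.003, -0.072, -0.143, 0], [0.003, -0.072, -0.143, 0], [0.003, -0.072, -0.143, 0], [0.003, -0.072, -0.143, 0]]]'

```text
time_s: 20.3
eef_pos: [0.4875, -0.0677, 0.3627]
ee_rot: [0.832, 1.289, -2.559]
contact_force: [1.4, -1.3, -0.4]
gripper_width: 0.0
```

```bash
python3 - <<'E'
from h import *
planpath([(.46,.25,.28)],step=.035)
E
sed -i 's/^for d in.*/for d in ([.474,-.54,-.696],[.47,-.45,-.76]):/' b.py; python3 b.py
```

```text
t 20.30 G [-135.2  -44.2  362.7] W [ 0.4875 -0.0677  0.3627] F [ 1.4 -1.3 -0.4] w 0.0000
toolx(g) [-0.836 -0.076 -0.543] tooly(g) [ 0.497 -0.522 -0.693] j [ 0.7  -0.08 -0.48  0.81 -1.4  -1.25]
[0.036, -0.053, -0.098, 0]
[0.036, -0.053, -0.098, 0]
[0.036, -0.053, -0.098, 0]
[0.036, -0.053, -0.098, 0]
[0.036, -0.053, -0.098, 0]
- [0.473 0.101 0.319]
[0.036, -0.053, -0.098, 0]
[0.036, -0.053, -0.098, 0]
[0.036, -0.053, -0.098, 0]
[0.036, -0.053, -0.098, 0]
[0.015, -0.022, -0.04, 0]
- [0.46 0.25 0.28]
[-0.19   0.2    0.024] True [ 1.05  0.54 -0.6   0.77 -1.07] 0.49 j6 [-1.98, 1.99]
[-0.203  0.162  0.024] True [ 1.05  0.48 -0.71  0.8  -1.03] 0.38 j6 [-2.03, 1.94]
[-0.203  0.115  0.024] True [ 1.    0.43 -0.83  0.87 -0.98] 0.26 j6 [-2.07, 1.9]
[-0.189  0.071  0.024] True [ 0.9   0.39 -0.91  0.98 -0.93] 0.18 j6 [-2.09, 1.88]
[-0.162  0.033  0.024] True [ 0.75  0.37 -0.96  1.12 -0.88] 0.13 j6 [-2.1, 1.87]
[-0.116  0.     0.024] True [ 0.56  0.38 -0.95  1.3  -0.84] 0.14 j6 [-2.08, 1.89]
[-0.075  0.     0.02 ] True [ 0.48  0.43 -0.88  1.35 -0.83] 0.21 j6 [-2.05, 1.93]
[-0.06  0.    0.02] True [ 0.46  0.45 -0.85  1.36 -0.82] 0.24 j6 [-2.03, 1.94]
[-0.19   0.2    0.024] True [ 1.02  0.46 -0.66  0.8  -0.96] 0.43 j6 [-1.98, 2.06]
[-0.203  0.162  0.024] True [ 1.01  0.41 -0.77  0.84 -0.93] 0.32 j6 [-2.02, 2.02]
[-0.203  0.115  0.024] True [ 0.95  0.35 -0.88  0.91 -0.88] 0.21 j6 [-2.06, 1.99]
[-0.189  0.071  0.024] True [ 0.84  0.31 -0.96  1.03 -0.82] 0.13 j6 [-2.07, 1.97]
[-0.162  0.033  0.024] True [ 0.68  0.3  -1.    1.19 -0.77] 0.09 j6 [-2.08, 1.97]
[-0.116  0.     0.024] True [ 0.48  0.31 -0.98  1.36 -0.72] 0.11 j6 [-2.05, 1.99]
[-0.075  0.     0.02 ] True [ 0.41  0.37 -0.91  1.41 -0.71] 0.18 j6 [-2.01, 2.03]
[-0.06  0.    0.02] True [ 0.39  0.39 -0.88  1.41 -0.7 ] 0.21 j6 [-1.99, 2.05]
```

Emit:
drive_tool --increments '[[[0.036, -0.053, -0.098, 0], [0.036, -0.053, -0.098, 0], [0.036, -0.053, -0.098, 0], [0.036, -0.053, -0.098, 0], [0.036, -0.053, -0.098, 0]]]'

```text
time_s: 20.8
eef_pos: [0.4733, 0.1141, 0.3292]
ee_rot: [0.849, 1.322, -2.521]
contact_force: [1.6, -0.4, 0.8]
gripper_width: -0.0003
```

Emit:
drive_tool --increments '[[[0.036, -0.053, -0.098, 0], [0.036, -0.053, -0.098, 0], [0.036, -0.053, -0.098, 0], [0.036, -0.03, -0.08, 0], [0.01, 0, -0.03, 0]]]'

```text
time_s: 21.3
eef_pos: [0.4622, 0.2622, 0.2982]
ee_rot: [0.858, 1.362, -2.488]
contact_force: [-0.2, 0.0, -0.4]
gripper_width: 0.0004
```

```bash
python3 - <<'E'
from h import *
c=tin("t7")
q=plane(c,271.5,236.3,.046);print("tin",w2g(q))
planpath([g2w(-.19,.232,.12),g2w(-.188,.225,.03)],step=.035)
E
```

```text
tin [-0.19407897  0.13507447  0.046     ]
t 21.35 G [-230.3  272.5  297.8] W [0.4624 0.262  0.2978] F [-0.1  0.2  0.1] w 0.0001
toolx(g) [-0.824 -0.063 -0.564] tooly(g) [ 0.524 -0.464 -0.714] j [ 1.2   0.29 -0.16  0.63 -1.61 -1.65]
[0.043, 0.104, -0.029, 0]
[0.043, 0.104, -0.029, 0]
[0.043, 0.104, -0.029, 0]
[0.043, 0.104, -0.029, 0]
[0.043, 0.104, -0.029, 0]
- [0.491 0.217 0.131]
[0.057, 0.094, -0.037, 0]
[0.064, 0.089, -0.041, 0]
[0.059, 0.081, -0.037, 0]
```

View pics/t7.png

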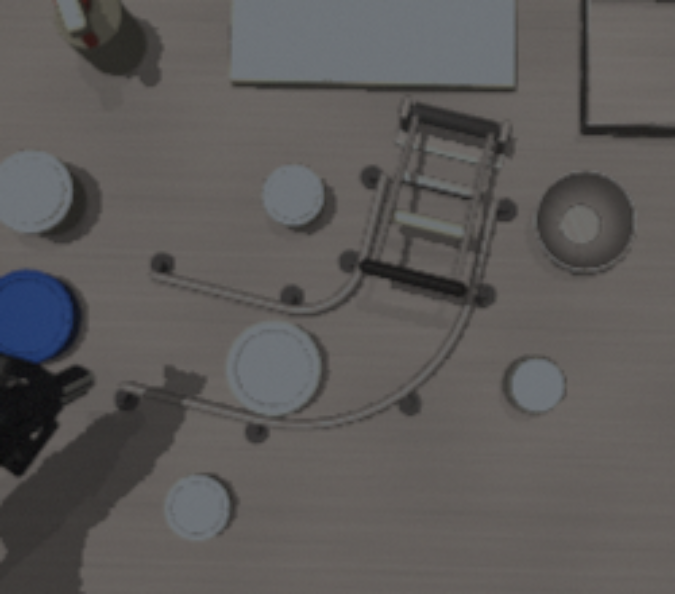

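Emit:
drive_tool --increments '[[[0.043, 0.104, -0.029, 0], [0.043, 0.104, -0.029, 0], [0.043, 0.104, -0.029, 0], [0.043, 0.104, -0.029, 0], [0.043, 0.104, -0.029, 0]]]'

```text
time_s: 21.85
eef_pos: [0.4965, 0.2217, 0.1379]
ee_rot: [0.872, 1.399, -2.46]
contact_force: [0.8, 0.1, -0.5]
gripper_width: 0.0001
```

```bash
python3 - <<'E'
from h import *
planpath([g2w(-.188,.222,.026)],step=.035)
E
```

```text
t 21.85 G [-188.4  240.4  137.9] W [0.4965 0.2217 0.1379] F [ 0.8  0.1 -0.5] w 0.0001
toolx(g) [-0.82 -0.05 -0.57] tooly(g) [ 0.531 -0.437 -0.726] j [ 1.1   0.37 -0.49  0.73 -1.21 -1.85]
[0.066, 0.092, -0.027, 0]
[0.066, 0.092, -0.027, 0]
[0.066, 0.092, -0.027, 0]
[0.016, 0.022, -0.007, 0]
```

Emit:
drive_tool --increments '[[[0.066, 0.092, -0.027, 0], [0.066, 0.092, -0.027, 0], [0.066, 0.09, -0.027, 0], [0.016, 0.022, -0.007, 0], [0, 0, 0, 0]]]'

```text
time_s: 22.35
eef_pos: [0.495, 0.2015, 0.0276]
ee_rot: [0.88, 1.416, -2.452]
contact_force: [1.4, -0.7, 0.6]
gripper_width: -0.0003
```

```bash
python3 - <<'E'
from h import *
planpath([g2w(-.195,.19,.026),g2w(-.205,.16,.026)],step=.012)
c=optics.capture("side");cv2.imwrite("pics/s8.png",cv2.resize(c["color"][130:270,180:400],None,fx=3.6,fy=3.6))
E
sed -i 's/^for d in.*/for d in ([.53,-.437,-.726],):/' b.py; python3 b.py
```

```text
t 22.35 G [-185.5  220.4   27.6] W [0.495  0.2015 0.0276] F [ 1.4 -0.7  0.6] w -0.0003
toolx(g) [-0.82  -0.041 -0.571] tooly(g) [ 0.531 -0.428 -0.732] j [ 1.05  0.48 -0.67  0.88 -0.97 -2.09]
[0.012, 0.011, 0.036, 0]
[0.012, 0.011, 0.036, 0]
[0.012, 0.011, 0.036, 0]
[0.012, 0.01, 0.037, 0]
[0.012, 0.01, 0.037, 0]
- [0.465 0.15  0.026]
[0.003, 0.003, 0.011, 0]
[-0.19   0.2    0.024] True [ 1.03  0.46 -0.73  0.91 -0.95] 0.36 j6 [-2.09, 2.01]
[-0.203  0.162  0.024] True [ 1.02  0.4  -0.84  0.95 -0.91] 0.25 j6 [-2.14, 1.96]
[-0.203  0.115  0.024] True [ 0.96  0.35 -0.95  1.04 -0.87] 0.14 j6 [-2.18, 1.92]
[-0.189  0.071  0.024] True [ 0.83  0.31 -1.03  1.18 -0.82] 0.06 j6 [-2.21, 1.89]
[-0.162  0.033  0.024] True [ 0.65  0.29 -1.07  1.37 -0.78] 0.02 j6 [-2.22, 1.88]
[-0.116  0.     0.024] True [ 0.42  0.31 -1.04  1.57 -0.73] 0.05 j6 [-2.2, 1.89]
[-0.075  0.     0.02 ] True [ 0.35  0.36 -0.97  1.62 -0.71] 0.09 j6 [-2.17, 1.92]
[-0.06  0.    0.02] True [ 0.33  0.38 -0.94  1.63 -0.71] 0.08 j6 [-2.15, 1.94]
```

View pics/s8.png

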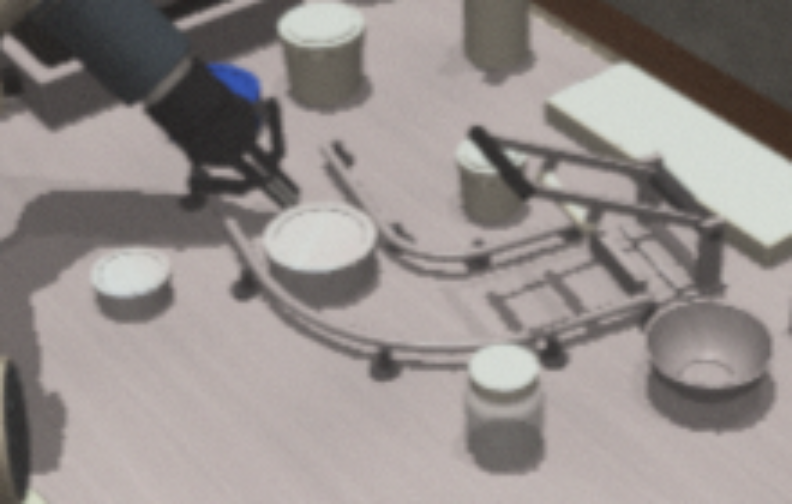

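Emit:
drive_tool --increments '[[[0.014, 0.01, 0.04, 0], [0.014, 0.01, 0.04, 0], [0.014, 0.01, 0.04, 0], [0.014, 0.01, 0.04, 0], [0.014, 0.01, 0.04, 0]]]'

```text
time_s: 22.9
eef_pos: [0.4669, 0.1582, 0.0373]
ee_rot: [0.894, 1.447, -2.419]
contact_force: [0.9, 2.3, -0.1]
gripper_width: -0.0002
```

```bash
python3 - <<'E'
from h import *
c=tin("t8")
planpath([g2w(-.208,.14,.026),g2w(-.203,.1,.026)],step=.014)
E
```

```text
t 22.95 G [-204.3  169.7   37.4] W [0.4658 0.156  0.0374] F [-0.4 -1.3  0.3] w 0.0000
toolx(g) [-0.814 -0.031 -0.58 ] tooly(g) [ 0.541 -0.404 -0.738] j [ 1.04  0.37 -0.83  0.94 -0.91 -2.16]
[0.015, 0.027, 0.035, 0]
[0.015, 0.027, 0.035, 0]
[0.002, 0.023, 0.039, 0]
[-0.003, 0.022, 0.041, 0]
[-0.003, 0.022, 0.041, 0]
- [0.452 0.09  0.026]
[-0.001, 0.004, 0.007, 0]
```

View pics/t8.png

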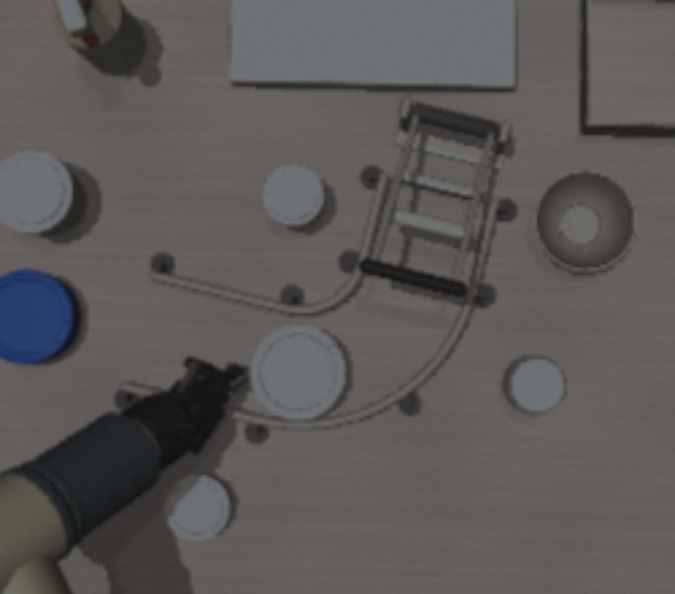

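```bash
cat >> h.py <<'E'
def tinpos(u,v):
    c=optics.capture("top");return w2g(plane(c,u/2.7+170,v/2.7+100,.046))
E
python3 - <<'E'
from h import *
print(tinpos(299,371))
planpath([g2w(-.208,.14,.018),g2w(-.204,.1,.015)],step=.015)
E
```

```text
[-0.19057606  0.1064077   0.046     ]
t 23.00 G [-204.1  170.1   37.2] W [0.4661 0.1564 0.0372] F [0.4 0.5 0.5] w 0.0003
toolx(g) [-0.814 -0.032 -0.58 ] tooly(g) [ 0.541 -0.404 -0.737] j [ 1.04  0.37 -0.83  0.94 -0.91 -2.16]
[0.021, 0.034, 0.03, 0]
[0.021, 0.034, 0.03, 0]
[0.008, 0.029, 0.038, 0]
[-0.0, 0.025, 0.043, 0]
[-0.0, 0.025, 0.043, 0]
- [0.451 0.089 0.015]
[-0.0, 0.002, 0.004, 0]
```

Emit:
drive_tool --increments '[[[0.021, 0.034, 0.03, 0], [0.021, 0.034, 0.03, 0], [0.008, 0.029, 0.038, 0], [0, 0.025, 0.043, 0], [0, 0.025, 0.043, 0]]]'

```text
time_s: 23.5
eef_pos: [0.4611, 0.1049, 0.0221]
ee_rot: [0.904, 1.47, -2.386]
contact_force: [0.4, 3.2, 0.1]
gripper_width: 0.0
```

```bash
python3 - <<'E'
from h import *
c=tin("t9")
planpath([g2w(-.198,.08,.016),g2w(-.178,.045,.016)],step=.015)
E
```

```text
t 23.55 G [-198.4  115.7   21.9] W [0.46   0.102  0.0219] F [ 0.3 -2.6  1. ] w -0.0001
toolx(g) [-0.807 -0.027 -0.59 ] tooly(g) [ 0.554 -0.38  -0.741] j [ 0.91  0.32 -1.    1.16 -0.81 -2.29]
[0.006, 0.025, 0.043, 0]
[0.006, 0.025, 0.043, 0]
[-0.009, 0.028, 0.038, 0]
[-0.019, 0.03, 0.035, 0]
[-0.019, 0.03, 0.035, 0]
- [0.464 0.03  0.016]
[-0.002, 0.003, 0.004, 0]
```

View pics/t9.png

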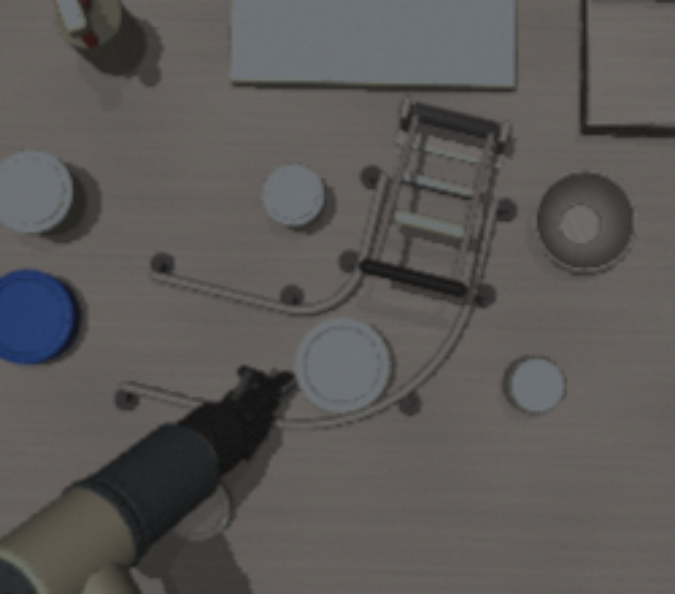

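```bash
python3 - <<'E'
from h import *
print(tinpos(344,365))
E
```

```text
[-0.17162646  0.05791153  0.046     ]
```

Emit:
drive_tool --increments '[[[0.004, 0.025, 0.043, 0], [0.0, 0.025, 0.043, 0], [-0.011, 0.028, 0.038, 0], [-0.021, 0.03, 0.035, 0], [-0.021, 0.03, 0.035, 0]]]'

```text
time_s: 24.1
eef_pos: [0.4777, 0.0417, 0.0243]
ee_rot: [0.909, 1.479, -2.368]
contact_force: [-1.2, 2.5, -2.0]
gripper_width: 0.0001
```

```bash
python3 - <<'E'
from h import *
c=tin("t10")
planpath([g2w(-.165,.033,.016),g2w(-.12,.005,.016)],step=.015)
E
```

```text
t 24.15 G [-167.4   58.9   24.8] W [0.4781 0.04   0.0248] F [ 1.2 -1.6  1.5] w -0.0003
toolx(g) [-0.802 -0.026 -0.597] tooly(g) [ 0.564 -0.366 -0.74 ] j [ 0.66  0.27 -1.09  1.45 -0.74 -2.34]
[0.007, 0.032, 0.038, 0]
[0.001, 0.032, 0.034, 0]
[-0.033, 0.034, 0.016, 0]
[-0.033, 0.034, 0.016, 0]
[-0.033, 0.034, 0.016, 0]
- [ 0.509 -0.019  0.016]
[-0.012, 0.012, 0.006, 0]
```

View pics/t10.png

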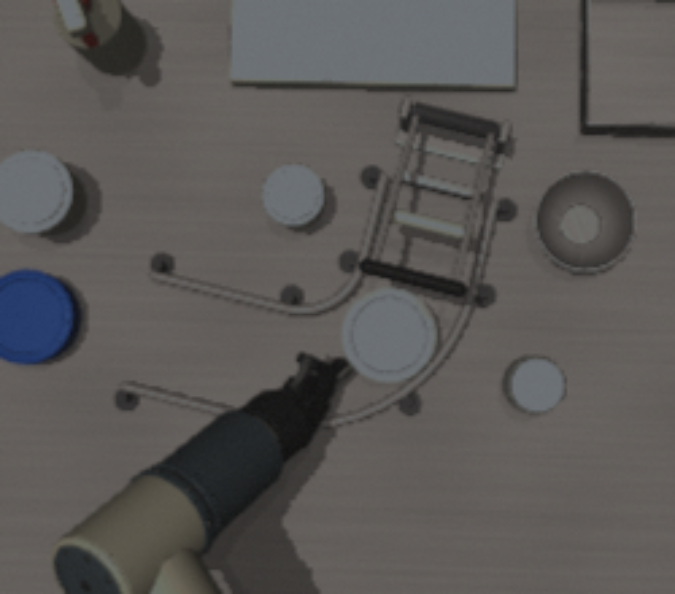

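```bash
python3 - <<'E'
from h import *
print(tinpos(390,336))
planpath([g2w(-.162,.042,.014),g2w(-.143,.02,.014),g2w(-.12,.004,.014)],step=.015)
E
```

```text
[-0.12680441  0.01460743  0.046     ]
t 24.20 G [-167.8   59.    24.7] W [0.4777 0.0401 0.0247] F [ 0.  -0.   0.1] w -0.0001
toolx(g) [-0.802 -0.026 -0.597] tooly(g) [ 0.563 -0.367 -0.74 ] j [ 0.66  0.27 -1.09  1.45 -0.74 -2.34]
[0.005, 0.042, 0.027, 0]
[-0.013, 0.036, 0.028, 0]
[-0.025, 0.032, 0.029, 0]
[-0.03, 0.033, 0.022, 0]
[-0.032, 0.034, 0.018, 0]
- [ 0.511 -0.022  0.014]
[-0.006, 0.007, 0.004, 0]
```

Emit:
drive_tool --increments '[[[0.005, 0.04, 0.03, 0], [-0.013, 0.036, 0.03, 0], [-0.025, 0.032, 0.031, 0], [-0.03, 0.033, 0.026, 0], [-0.032, 0.034, 0.024, 0]]]'

```text
time_s: 24.7
eef_pos: [0.5212, -0.0119, 0.0242]
ee_rot: [0.906, 1.481, -2.37]
contact_force: [-2.1, 2.0, -1.4]
gripper_width: -0.0001
```

```bash
python3 - <<'E'
from h import *
c=tin("t11")
planpath([g2w(-.12,.004,.014)],step=.015)
c=optics.capture("side");cv2.imwrite("pics/s11.png",cv2.resize(c["color"][130:270,180:400],None,fx=3.6,fy=3.6))
E
```

```text
t 24.75 G [-112.3   16.9   25.5] W [ 0.523  -0.0129  0.0255] F [ 2.2 -1.   1.6] w -0.0003
toolx(g) [-0.802 -0.026 -0.596] tooly(g) [ 0.563 -0.366 -0.741] j [ 0.37  0.28 -1.06  1.71 -0.67 -2.32]
[0.035, 0.023, 0.026, 0]
[0.009, 0.006, 0.007, 0]
```

View pics/t11.png

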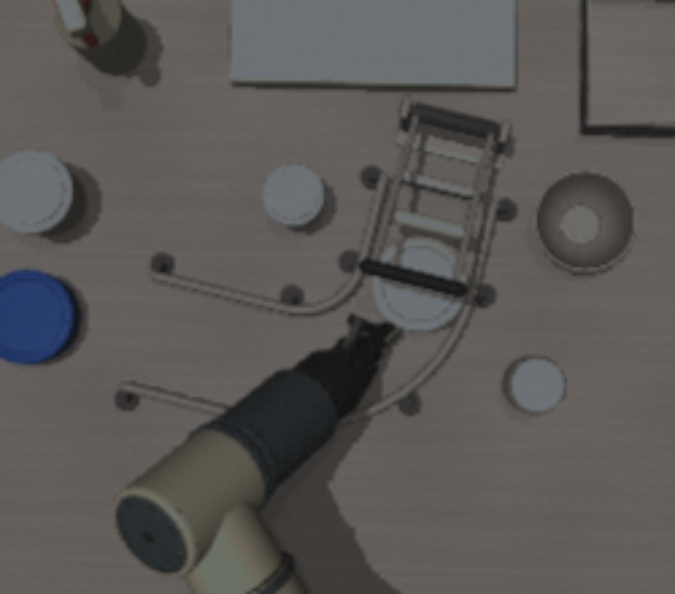

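View pics/s11.png

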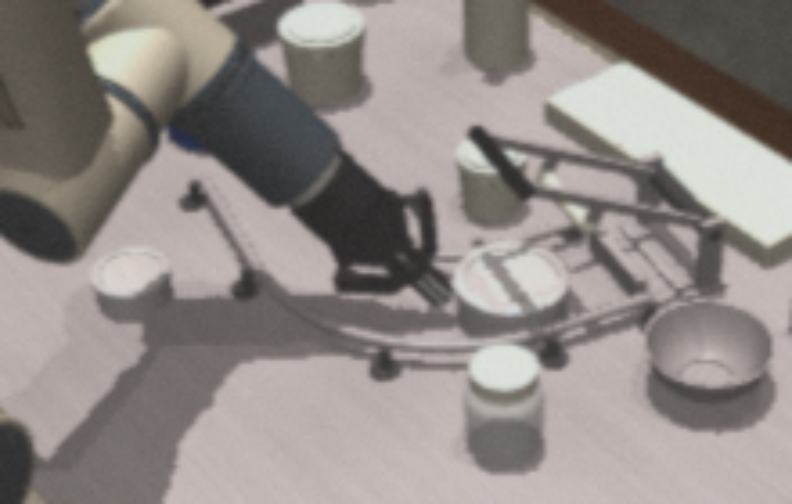

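```bash
python3 - <<'E'
from h import *
print(tinpos(420,285))
planpath([g2w(-.095,.006,.016),g2w(-.07,.002,.016)],step=.013)
E
```

```text
[-0.06157436 -0.00491636  0.046     ]
t 24.85 G [-113.7   17.4   25. ] W [ 0.5217 -0.0121  0.025 ] F [ 0.2  0.  -0.8] w -0.0001
toolx(g) [-0.802 -0.026 -0.596] tooly(g) [ 0.563 -0.365 -0.741] j [ 0.37  0.28 -1.06  1.71 -0.67 -2.32]
[-0.017, 0.039, 0.008, 0]
[-0.02, 0.037, 0.006, 0]
[-0.034, 0.027, -0.002, 0]
[-0.026, 0.02, -0.002, 0]
```

Emit:
drive_tool --increments '[[[-0.014, 0.039, 0.012, 0], [-0.02, 0.037, 0.01, 0], [-0.034, 0.027, 0.003, 0], [-0.03, 0.024, 0.003, 0], [-0.02, 0.015, 0, 0]]]'

```text
time_s: 25.35
eef_pos: [0.5691, -0.0352, 0.0262]
ee_rot: [0.897, 1.481, -2.391]
contact_force: [-2.4, 2.0, -1.5]
gripper_width: -0.0002
```

```bash
python3 - <<'E'
from h import *
c=tin("t12")
planpath([g2w(-.055,.002,.016)],step=.008)
c=optics.capture("side");cv2.imwrite("pics/s12.png",cv2.resize(c["color"][130:270,180:400],None,fx=3.6,fy=3.6))
E
```

```text
t 25.40 G [-61.4   4.9  26.7] W [ 0.5701 -0.0355  0.0267] F [ 1.6 -0.5  0.7] w 0.0003
toolx(g) [-0.812 -0.024 -0.583] tooly(g) [ 0.548 -0.375 -0.748] j [ 0.28  0.33 -0.96  1.71 -0.64 -2.22]
[0.002, 0.026, -0.004, 0]
[0.001, 0.016, -0.002, 0]
```

View pics/t12.png

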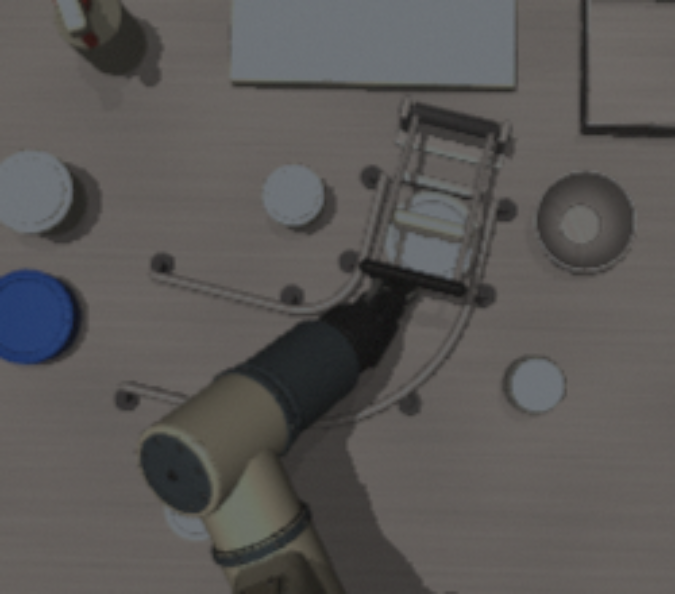

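View pics/s12.png

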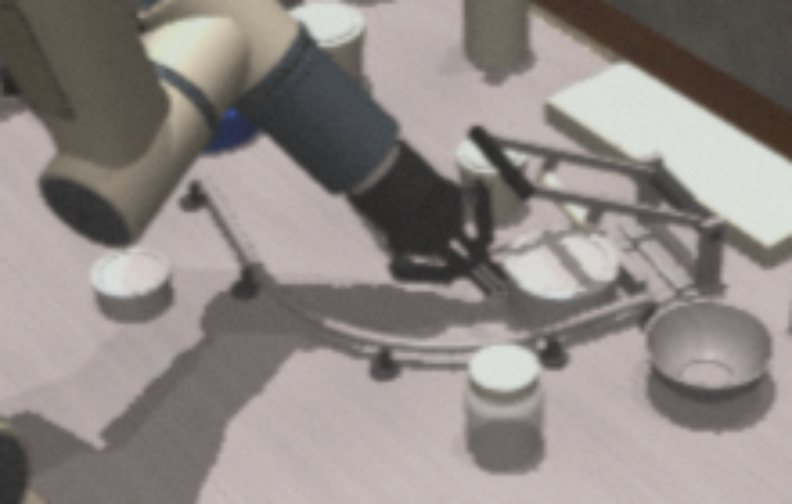

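```bash
python3 - <<'E'
from h import *
print(tinpos(437,236))
planpath([g2w(-.045,.003,.022)],step=.004)
E
```

```text
[-0.00177455 -0.01051376  0.046     ]
t 25.50 G [-62.7   4.8  26.6] W [ 0.5688 -0.0354  0.0266] F [ 1.1 -0.5  0.7] w 0.0005
toolx(g) [-0.812 -0.025 -0.583] tooly(g) [ 0.548 -0.375 -0.747] j [ 0.28  0.33 -0.96  1.71 -0.64 -2.22]
[-0.008, 0.01, -0.002, 0]
[-0.008, 0.01, -0.002, 0]
[-0.008, 0.01, -0.002, 0]
[-0.008, 0.01, -0.002, 0]
[-0.005, 0.006, -0.001, 0]
- [ 0.586 -0.041  0.022]
```

Emit:
drive_tool --increments '[[[-0.012, 0.014, -0.002, 0], [-0.01, 0.012, -0.002, 0], [-0.01, 0.012, -0.002, 0], [-0.01, 0.012, -0.002, 0], [-0.01, 0.012, -0.002, 0]]]'

```text
time_s: 26.0
eef_pos: [0.5748, -0.0369, 0.0137]
ee_rot: [0.852, 1.497, -2.406]
contact_force: [-24.5, 12.9, 11.3]
gripper_width: -0.0001
```

```bash
python3 - <<'E'
from h import *
c=tin("t13")
info()
E
```

```text
t 26.05 G [-56.4   4.6  13.4] W [ 0.5749 -0.0369  0.0134] F [-24.6  12.4  11.5] w 0.0001
toolx(g) [-0.83  -0.038 -0.556] tooly(g) [ 0.528 -0.371 -0.764] j [ 0.26  0.36 -0.94  1.71 -0.62 -2.19]
```

View pics/t13.png

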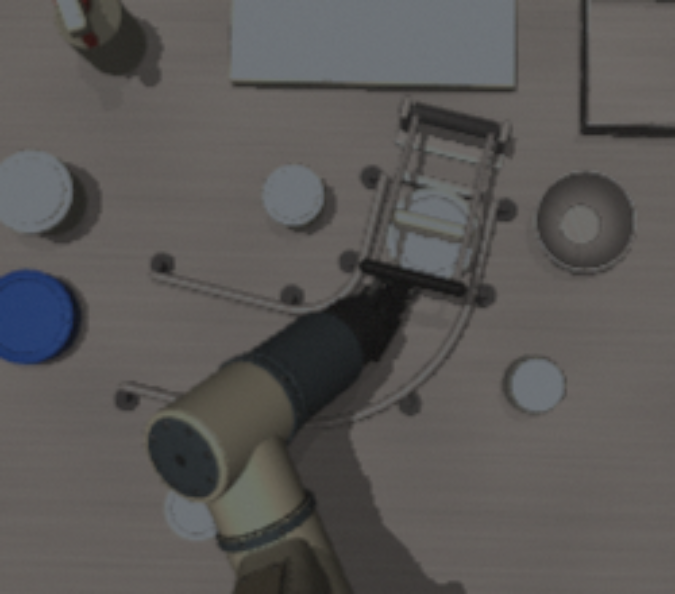

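Emit:
drive_tool --increments '[[[0, 0, 0, 0], [0.015, -0.02, 0, 0], [0.02, -0.03, 0, 0], [0, -0.08, 0, 0], [0, -0.12, 0, 0]]]'

```text
time_s: 26.55
eef_pos: [0.5299, -0.0022, 0.0635]
ee_rot: [0.849, 1.495, -2.417]
contact_force: [2.4, 0.8, 2.3]
gripper_width: -0.0005
```

Emit:
drive_tool --increments '[[[0, -0.15, 0, 0], [0, -0.15, 0, 0], [0, -0.15, 0, 0], [0, -0.15, 0, 0], [0, -0.15, 0, 0]]]'

```text
time_s: 27.05
eef_pos: [0.4255, 0.1085, 0.24]
ee_rot: [0.839, 1.504, -2.426]
contact_force: [2.3, 0.5, 1.0]
gripper_width: -0.0002
```

```bash
python3 - <<'E'
from h import *
c=tin("t14")
info()
c=optics.capture("side");cv2.imwrite("pics/s14.png",cv2.resize(c["color"][130:270,200:420],None,fx=3.6,fy=3.6))
E
```

```text
t 27.10 G [-233.3  119.6  246.1] W [0.4267 0.1133 0.2461] F [-0.   5.1  7.6] w 0.0002
toolx(g) [-0.837 -0.032 -0.546] tooly(g) [ 0.518 -0.369 -0.772] j [ 1.12 -0.02 -0.61  0.65 -1.34 -1.69]
```

View pics/t14.png

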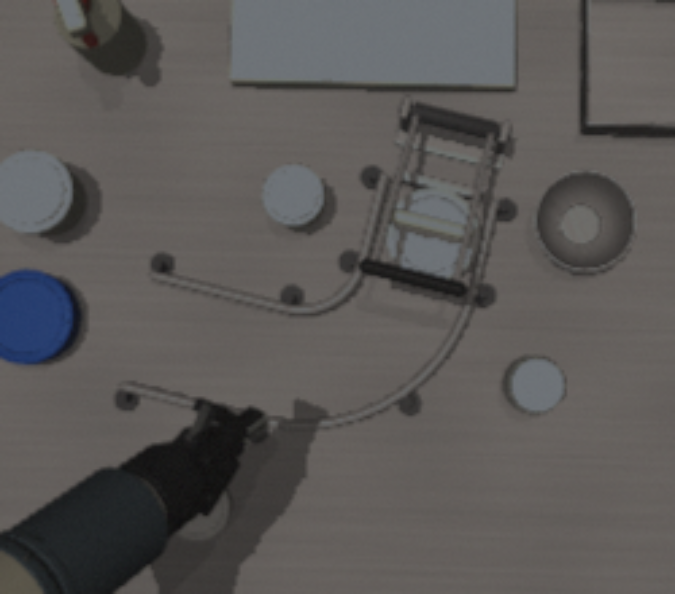

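View pics/s14.png

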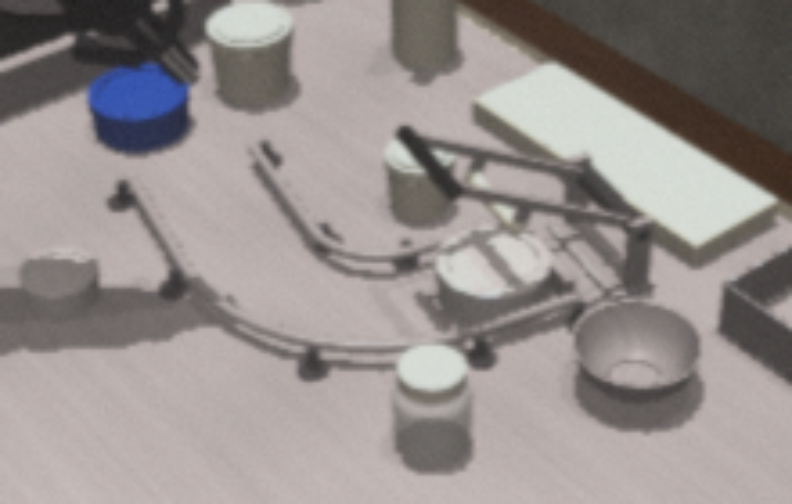

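```bash
python3 - <<'E'
from h import *
c=optics.capture("side")
f=lambda x,y,z=.046:(w2g(plane(c,(x+.5)/3.6-.5+200,(y+.5)/3.6-.5+130,z))*1000).round(1)
print("lid c",f(493,263),"L",f(435,265),"R",f(552,262),"top",f(493,229),"bot",f(493,298))
for g in [(-.055,0),(.055,0),(0,.055),(0,-.055),(0,0),(.0,-.006)]:
    u=proj(c,g2w(*g,.046));print(g,round((u[0]-200)*3.6),round((u[1]-130)*3.6))
t=optics.capture("top")
for g in [(-.055,0),(.055,0),(0,.055),(0,-.055)]:
    u=proj(t,g2w(*g,.046));print("top",g,round((u[0]-170)*2.7),round((u[1]-100)*2.7))
im=t["color"][100:320,170:420];cv2.imwrite("pics/t15.png",cv2.convertScaleAbs(cv2.resize(im[60:130,60:140],None,fx=8,fy=8,interpolation=cv2.INTER_CUBIC),alpha=1.5))
im=c["color"][190:240,310:390];cv2.imwrite("pics/s15.png",cv2.convertScaleAbs(cv2.resize(im,None,fx=9,fy=9,interpolation=cv2.INTER_CUBIC),alpha=1.2))
E
```

```text
lid c [ 0.3 -9.6 46. ] L [-50.   12.4  46. ] R [ 50.7 -33.5  46. ] top [25.1 37.  46. ] bot [-24.  -55.3  46. ]
(-0.055, 0) 435 273
(0.055, 0) 537 240
(0, 0.055) 460 225
(0, -0.055) 514 289
(0, 0) 487 256
(0.0, -0.006) 490 260
top (-0.055, 0) 417 278
top (0.055, 0) 440 187
top (0, 0.055) 382 221
top (0, -0.055) 475 244
```

View pics/t15.png

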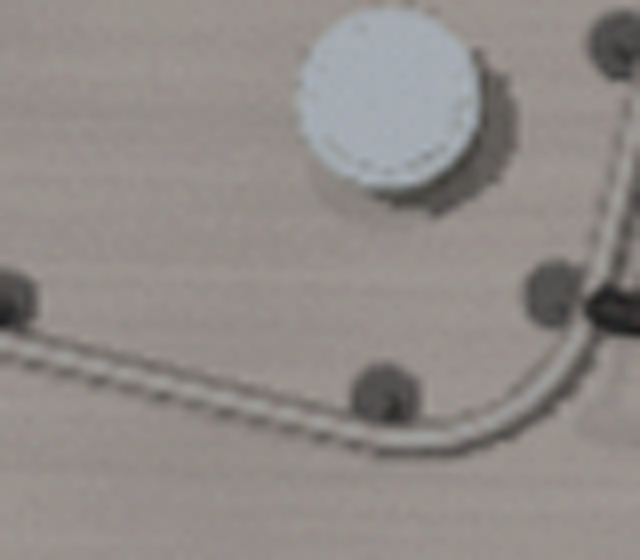

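View pics/s15.png

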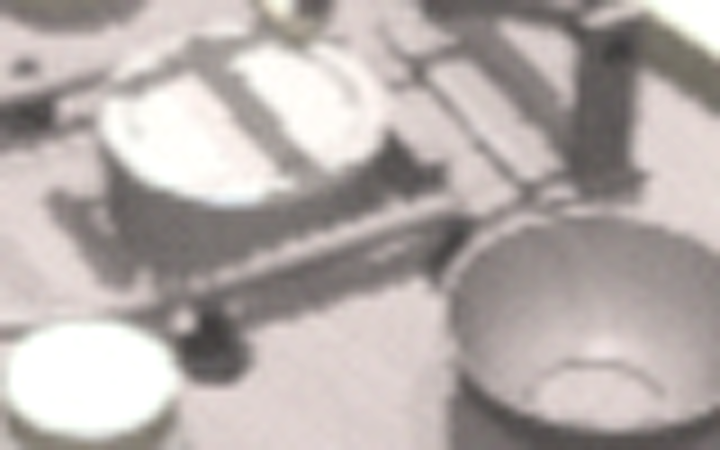

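```bash
cat > d.py <<'E'
from ik import *
seeds=[[.3,.2,-.8,0,-.4],[.3,.2,-.8,1,-.4],[.5,0,-.8,.5,-.8]]
d=np.array([.518,-.369,-.772])
for w in ([-.0946,.0225,.222],[-.053,-.007,.16],[-.079,-.007,.073]):
    x=ik(w,d,seeds);print(w,x[1]<1e-6,x[2].round(2),x[3].round(2))
E
python3 d.py; python3 - <<'E'
from h import *
planpath([g2w(-.12,.04,.255),g2w(-.0946,.0225,.222)],step=.045)
E
```

```text
[-0.0946, 0.0225, 0.222] True [ 0.63  0.04 -0.65  0.86 -0.99] 0.44
[-0.053, -0.007, 0.16] True [ 0.45  0.14 -0.74  1.05 -0.78] 0.35
[-0.079, -0.007, 0.073] True [ 0.37  0.21 -0.94  1.4  -0.65] 0.15
t 27.25 G [-232.1  115.1  239. ] W [0.4269 0.1086 0.239 ] F [ 0.8 -0.6 -1.3] w -0.0003
toolx(g) [-0.84  -0.033 -0.542] tooly(g) [ 0.513 -0.376 -0.772] j [ 1.12 -0.02 -0.62  0.65 -1.33 -1.69]
[-0.111, 0.081, 0.061, 0]
[-0.111, 0.081, 0.061, 0]
[-0.111, 0.081, 0.061, 0]
[-0.012, 0.148, 0.003, 0]
[-0.0, 0.004, 0.0, 0]
- [ 0.541 -0.011  0.222]
```

Emit:
drive_tool --increments '[[[-0.111, 0.07, 0.061, 0], [-0.111, 0.07, 0.061, 0], [-0.111, 0.07, 0.061, 0], [-0.01, 0.1, 0.003, 0], [0, 0, 0, 0]]]' --jaw 70

```text
time_s: 27.75
eef_pos: [0.5313, -0.0063, 0.2356]
ee_rot: [0.828, 1.501, -2.434]
contact_force: [-0.2, -0.0, -1.0]
gripper_width: 0.07
```

```bash
python3 - <<'E'
from h import *
s,M=info();MG=R.from_euler('z',-TH).as_matrix()@M
t=np.array([-.063,0,.175])+.019*MG[:,1];print(t)
c=optics.capture("wrist");cv2.imwrite("pics/w16.png",c["color"])
for p in [(-.063,.05,.175),(-.063,-.05,.175),(-.063,0,.175)]: print(p,np.round(fproj(c,g2w(*p))))
g=s["eef_pos"]-.019*M[:,1];print("pinch pt proj",np.round(fproj(c,g)))
planpath([g2w(*(t-.04*MG[:,1])),g2w(*t)],step=.03)
E
```

```text
t 27.75 G [-105.5   25.1  235.6] W [ 0.5313 -0.0063  0.2356] F [-0.2 -0.  -1. ] w 0.0700
toolx(g) [-0.845 -0.037 -0.534] tooly(g) [ 0.506 -0.382 -0.773] j [ 0.67  0.03 -0.62  0.81 -1.06 -1.43]
[-0.05338756 -0.00726146  0.16030741]
(-0.063, 0.05, 0.175) [315. 283.]
(-0.063, -0.05, 0.175) [320. 153.]
(-0.063, 0, 0.175) [317. 218.]
pinch pt proj [321. 278.]
t 27.80 G [-105.3   26.4  237.5] W [ 0.5318 -0.0052  0.2375] F [-0.1 -0.2  0.6] w 0.0697
toolx(g) [-0.843 -0.038 -0.536] tooly(g) [ 0.508 -0.381 -0.772] j [ 0.67  0.03 -0.61  0.81 -1.07 -1.43]
[-0.002, 0.1, -0.007, 0]
[-0.002, 0.1, -0.007, 0]
[0.0, 0.1, 0.0, 0]
[0.0, 0.03, 0.0, 0]
```

View pics/w16.png

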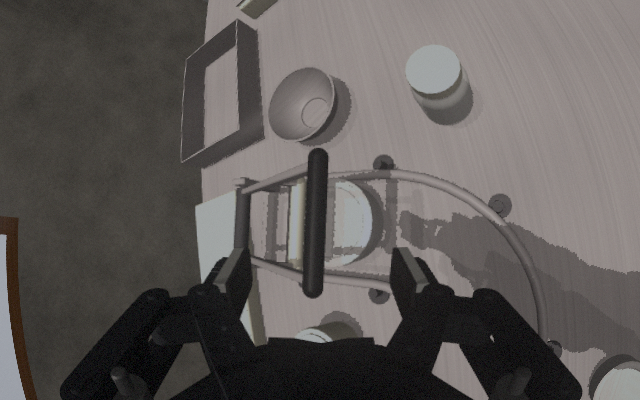

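Emit:
drive_tool --increments '[[[-0.002, 0.1, -0.007, 0], [-0.002, 0.1, -0.007, 0], [0, 0.1, 0, 0], [0, 0.045, 0, 0], [0, 0.0, 0, 0]]]'

```text
time_s: 28.3
eef_pos: [0.5779, -0.0527, 0.1543]
ee_rot: [0.828, 1.5, -2.432]
contact_force: [0.2, 0.3, 0.7]
gripper_width: 0.0697
```

```bash
python3 - <<'E'
from h import *
s,M=info();MG=R.from_euler('z',-TH).as_matrix()@M
print("grasp pt",w2g(s["eef_pos"]-.019*M[:,1]), "err along toolx etc", MG.T@(np.array([-.063,0,.175])-w2g(s["eef_pos"]-.019*M[:,1])))
E
```

```text
t 28.30 G [-50.  -10.2 154.3] W [ 0.5779 -0.0527  0.1543] F [0.2 0.3 0.7] w 0.0697
toolx(g) [-0.844 -0.039 -0.536] tooly(g) [ 0.508 -0.381 -0.772] j [ 0.45  0.16 -0.73  1.04 -0.79 -1.55]
grasp pt [-0.05968339 -0.00293838  0.1689913 ] err along toolx etc [-5.33784474e-04 -7.44622243e-03 -8.54805323e-05]
```

Emit:
drive_tool --increments '[[[0, -0.02, 0, 0], [0, 0, 0, 0], [0, 0, 0, 0], [0, 0, 0, 0], [0, 0, 0, 0]]]' --jaw 0 --squeeze 25

```text
time_s: 28.8
eef_pos: [0.5754, -0.0474, 0.1622]
ee_rot: [0.831, 1.501, -2.428]
contact_force: [10.3, -7.8, -8.8]
gripper_width: 0.0151
```

```bash
python3 - <<'E'
from h import *
s,M=info()
g0=w2g(s["eef_pos"])
hx=lambda f:np.array([.13-.22*np.cos(f),0,.07+.22*np.sin(f)])
planpath([g2w(*(g0+hx(f)-hx(.5))) for f in (.4,.3,.2,.1)],step=.02)
E
```

```text
t 28.80 G [-53.7  -5.5 162.2] W [ 0.5754 -0.0474  0.1622] F [10.3 -7.8 -8.8] w 0.0151
toolx(g) [-0.842 -0.038 -0.538] tooly(g) [ 0.511 -0.379 -0.772] j [ 0.47  0.15 -0.72  1.02 -0.81 -1.54]
t 28.80 G [-53.7  -5.5 162.2] W [ 0.5754 -0.0474  0.1622] F [10.3 -7.8 -8.8] w 0.0151
toolx(g) [-0.842 -0.038 -0.538] tooly(g) [ 0.511 -0.379 -0.772] j [ 0.47  0.15 -0.72  1.02 -0.81 -1.54]
[0.057, 0.032, -0.015, 0]
[0.053, 0.036, -0.017, 0]
[0.05, 0.04, -0.019, 0]
[0.045, 0.044, -0.02, 0]
[0.017, 0.018, -0.008, 0]
- [ 0.55  -0.042  0.079]
```

Emit:
drive_tool --increments '[[[0.057, 0.032, -0.015, 0], [0.053, 0.036, -0.017, 0], [0.05, 0.04, -0.019, 0], [0.03, 0.03, -0.014, 0], [0, 0, 0, 0]]]'

```text
time_s: 29.3
eef_pos: [0.5528, -0.0422, 0.0949]
ee_rot: [0.846, 1.5, -2.424]
contact_force: [3.0, -0.7, -3.5]
gripper_width: 0.0148
```

```bash
python3 - <<'E'
from h import *
s,M=info();print("grasp",w2g(s["eef_pos"]-.019*M[:,1])*1000)
E
```

```text
t 29.30 G [-76.9  -5.3  94.9] W [ 0.5528 -0.0422  0.0949] F [ 3.  -0.7 -3.5] w 0.0148
toolx(g) [-0.838 -0.031 -0.545] tooly(g) [ 0.515 -0.379 -0.769] j [ 0.43  0.2  -0.89  1.26 -0.7  -1.82]
grasp [-86.64578465   1.85962919 109.54222582]
```

Emit:
drive_tool --increments '[[[0.012, 0.013, -0.006, 0], [0.012, 0.013, -0.006, 0], [0.012, 0.013, -0.006, 0], [0.006, 0.006, -0.003, 0], [0, 0, 0, 0]]]'

```text
time_s: 29.8
eef_pos: [0.5507, -0.0417, 0.076]
ee_rot: [0.852, 1.499, -2.423]
contact_force: [-1.5, -0.4, -0.2]
gripper_width: 0.0151
```

```bash
python3 - <<'E'
from h import *
s,M=info();print("grasp",w2g(s["eef_pos"]-.019*M[:,1])*1000)
E
```

```text
t 29.80 G [-79.   -5.3  76. ] W [ 0.5507 -0.0417  0.076 ] F [-1.5 -0.4 -0.2] w 0.0151
toolx(g) [-0.836 -0.029 -0.548] tooly(g) [ 0.516 -0.38  -0.768] j [ 0.4   0.22 -0.92  1.35 -0.67 -1.91]
grasp [-88.82218885   1.93467166  90.56668674]
```

Nearly there; creep down until the bar loads the lid.

Emit:
drive_tool --increments '[[[0.004, 0.004, -0.002, 0], [0.004, 0.004, -0.002, 0], [0.004, 0.004, -0.002, 0], [0.004, 0.004, -0.002, 0], [0.004, 0.004, -0.002, 0]]]'

```text
time_s: 30.3
eef_pos: [0.5508, -0.0418, 0.0738]
ee_rot: [0.863, 1.487, -2.416]
contact_force: [-12.9, 3.7, 16.2]
gripper_width: 0.0151
```

```bash
python3 - <<'E'
from h import *
s,M=info();print("grasp",w2g(s["eef_pos"]-.019*M[:,1])*1000)
E
```

```text
t 30.30 G [-78.9  -5.3  73.8] W [ 0.5508 -0.0418  0.0738] F [-12.9   3.7  16.2] w 0.0151
toolx(g) [-0.829 -0.031 -0.559] tooly(g) [ 0.526 -0.382 -0.76 ] j [ 0.39  0.23 -0.94  1.4  -0.67 -1.96]
grasp [-88.86977693   1.93524285  88.2136132 ]
```

Emit:
drive_tool --increments '[[[0, 0, 0, 0], [0, 0, 0, 0], [0, 0, 0, 0], [0, 0, 0, 0], [0, 0, 0, 0]]]' --jaw 70

```text
time_s: 30.8
eef_pos: [0.5516, -0.04, 0.0738]
ee_rot: [0.859, 1.488, -2.413]
contact_force: [-1.1, 0.2, 0.8]
gripper_width: 0.0698
```

```bash
python3 - <<'E'
from h import *
info()
c=optics.capture("wrist");cv2.imwrite("pics/w17.png",c["color"])
E
```

```text
t 30.80 G [-78.5  -3.4  73.8] W [ 0.5516 -0.04    0.0738] F [-1.1  0.2  0.8] w 0.0698
toolx(g) [-0.829 -0.035 -0.559] tooly(g) [ 0.528 -0.379 -0.76 ] j [ 0.39  0.23 -0.93  1.4  -0.67 -1.95]
```

View pics/w17.png

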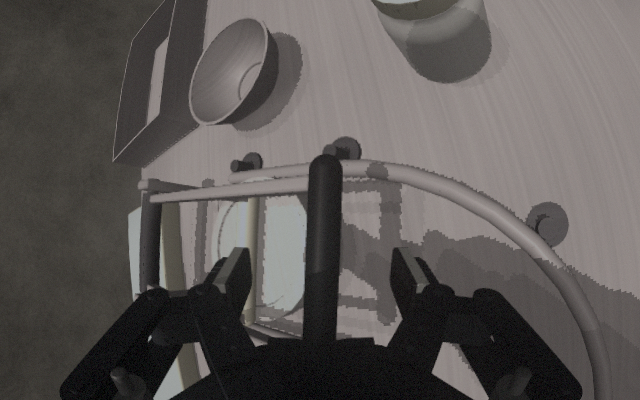

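Emit:
drive_tool --increments '[[[0, -0.04, 0, 0], [0, -0.08, 0, 0], [0, -0.12, 0, 0], [0, -0.15, 0, 0], [0, -0.15, 0, 0]]]'

```text
time_s: 31.35
eef_pos: [0.4766, 0.0358, 0.1945]
ee_rot: [0.85, 1.487, -2.433]
contact_force: [2.5, 1.4, 0.6]
gripper_width: 0.07
```

Emit:
drive_tool --increments '[[[0, -0.15, 0, 0], [0, -0.15, 0, 0], [0, -0.1, 0, 0], [0, 0, 0, 0], [0, 0, 0, 0]]]'

```text
time_s: 31.85
eef_pos: [0.4225, 0.1014, 0.2932]
ee_rot: [0.845, 1.5, -2.421]
contact_force: [1.1, -0.2, -0.2]
gripper_width: 0.0697
```

```bash
python3 - <<'E'
from h import *
info();c=tin("t18")
c=optics.capture("side");cv2.imwrite("pics/s18.png",cv2.resize(c["color"][130:270,200:420],None,fx=3.6,fy=3.6))
for g in [(-.09,.05),(-.09,-.05)]:
  for z in (.07,.0876,.1):
    u=proj(c,g2w(*g,z));print(g,z,round((u[0]-200)*3.6),round((u[1]-130)*3.6))
E
```

```text
t 31.85 G [-234.9  107.   293.2] W [0.4225 0.1014 0.2932] F [ 1.1 -0.2 -0.2] w 0.0697
toolx(g) [-0.837 -0.033 -0.546] tooly(g) [ 0.516 -0.377 -0.769] j [ 1.13 -0.07 -0.53  0.63 -1.45 -1.61]
(-0.09, 0.05) 0.07 378 234
(-0.09, 0.05) 0.0876 377 219
(-0.09, 0.05) 0.1 377 208
(-0.09, -0.05) 0.07 425 294
(-0.09, -0.05) 0.0876 425 279
(-0.09, -0.05) 0.1 425 268
```

View pics/s18.png

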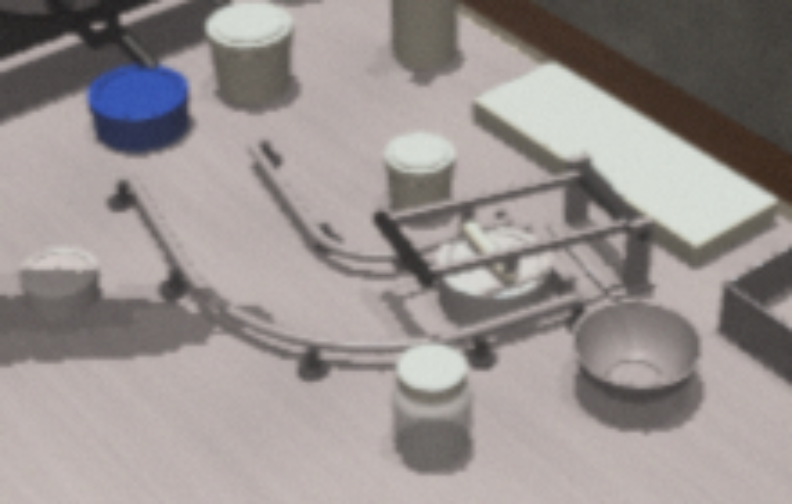

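View pics/t18.png

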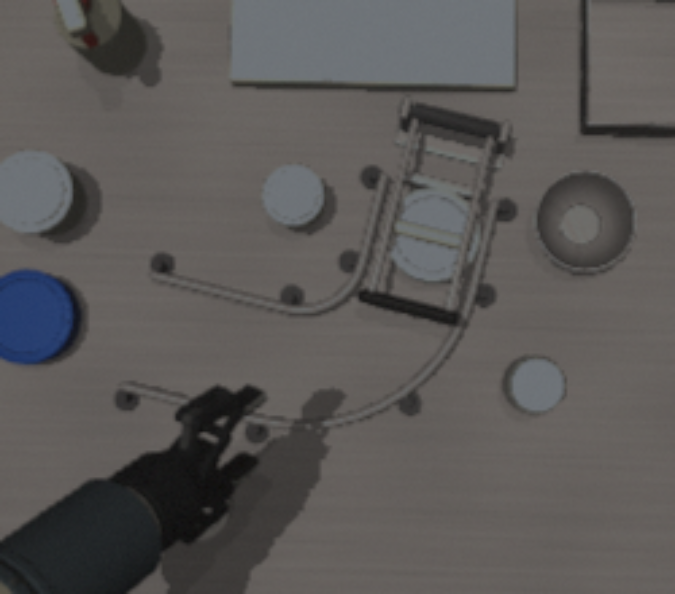

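```bash
python3 - <<'E'
from h import *
t=optics.capture("top")
im=t["color"][150:225,300:370].copy()
cv2.imwrite("pics/t19.png",cv2.convertScaleAbs(cv2.resize(im,None,fx=8,fy=8,interpolation=cv2.INTER_CUBIC),alpha=1.7))
for g in [(-.055,-.006,.046),(.055,-.006,.046),(.056,-.006,.03),(0,-.061,.046),(0,.049,.046)]:
    u=proj(t,g2w(*g));print(g,round((u[0]-300+.5)*8),round((u[1]-150+.5)*8))
E
```

```text
(-0.055, -0.006, 0.046) 215 433
(0.055, -0.006, 0.046) 282 160
(0.056, -0.006, 0.03) 282 164
(0, -0.061, 0.046) 386 329
(0, 0.049, 0.046) 112 263
```

View pics/t19.png

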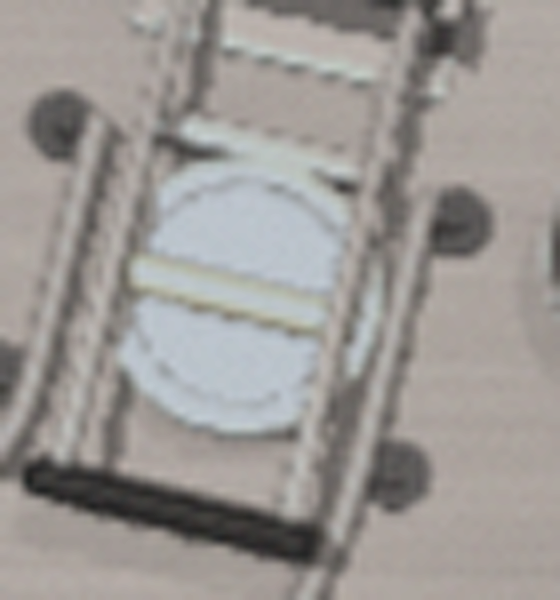

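```bash
python3 - <<'E'
from h import *
print(robot.hand_in())
E
```

```text
the job is handed in; nothing more can be done
None
```

I raised the clip to its limit and slid the tin round the bend to the end stop. I then lowered the clip until its white bar rested on the lid, let go, and handed the job in at about 32 s.

**Clip raised:** I pinched the handle and lifted until the hinge stop pushed back. The force reached about 58 N there, then about 32 N on a second push before I released it. The wrist image then put the handle where "fully up" predicts.

**Hand tilt:** The moves allow no tilt directly, so I got it by pushing the arm against its reach limit. My first tilt was unusable: joints 4 and 6 were stopped at the ends of their ranges, so I pushed the tin about 60 mm, withdrew and re-tilted to roughly 40 degrees.

**Tin home:**
- **Stop contact:** the last push met about 25 N of resistance at the end stop.
- **Measured position:** the side view puts the tin 0.3 mm from home along the last leg. It sits 6 to 10 mm right of centre, which looks like it resting against the right rail.
- **Flatness:** the last top view shows it touching the stop plate, and it looks flat.

**Clip lowered:** Closing the handle down gave about 16 N upward as the bar met the lid. After release the handle matches the predicted 88 mm height, and the bar lies across the lid.

**Other checks:**
- **Other objects:** the tubs, jar, bowl and blue tin look unmoved. I did not recheck the spoon in the last pictures.
- **Joint readings:** joint 6 twice read -3.05, and joints 3 and 4 also sat right at their limits for a while. None read beyond its limit.

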